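# Clear the mosaic board and slide it under the inspection lamp

### The job

Put the red and the yellow sample bars lying on the round mosaic back into the trays of their own colours, flat on the tray floor. Then slide the mosaic board along the bench, without lifting it, under the lamp bar until it lies wholly within the round mark, and last of all push the lamp's switch lever over to on. Leave everything else where it stands.

Things in the scene. Friction and masses are not known exactly. Their poses are not given: they have to be found in the camera images.
- board: Round mosaic on a thick dark wooden board: a disc 130 mm in diameter and 28 mm thick, about 0.45 kg, lying flat on the bench, stones (blue, white, brass) on top. Too wide to grip. Origin: centre of its underside; z up.
- bar_red: Red glass colour-sample bar, a block 20 mm wide (its x) x 70 mm long (its y) x 24 mm high (z), about 70 g. Starts lying on top of the board, side by side with the yellow bar, centres about 64 mm apart. Origin: centre of its underside.
- bar_yellow: Yellow glass colour-sample bar, the same size and axes as the red bar; starts on the board too. Origin: centre of its underside.
- tray_red: Low pale wooden tray, fixed, floor and label tab red: the slot of the red bar. Pocket 34 mm wide (x), 84 mm long (y), floor 3 mm above the bench, walls 5 mm thick, 12 mm high, label tab 20 mm wide at its +y end. Origin: underside, below the pocket's centre. The three trays stand in a row at the left, in any order.
- tray_yellow: The same tray with yellow floor and label tab: the storage slot of the yellow bar. Origin as for the red tray.
- tray_green: The same tray with green floor and tab, already filled by its own green bar (fixed, 20 x 70 mm, top at 27 mm). Leave it. Origin as for the red tray.
- mark (a point): Centre of the round mark on the bench under the lamp: a flat grey disc in a white ring with a thin black edge, 160 mm over all, at bench height. Axes are the lamp's: y along the light bar, x away from the robot. The way to it lies between the lamp's posts, under the bar.
- light_bar (a point): Middle of the underside of the lamp's straight aluminium LED bar: 390 mm long (y), 50 mm wide (x), 25 mm thick, underside 155 mm above the bench, centre line 55 mm nearer the robot than the mark's centre, so it overhangs the board's near edge. It stands on two posts 18 mm thick at y = -180 and +180 mm, feet 60 mm across, 10 mm high. Fixed.
- switch (a joint): Lamp switch, a toggle lever. 0 = off (lever leans towards the robot), 1.0 rad = fully on (leans away from the robot). It stays where it is left; it may start slightly above 0.
- switch_tip (a point): Centre of the red ball (26 mm) at the free end of the steel lever (10 mm thick, 80 mm long). It pivots about the lamp's y, 22 mm above the bench, at x = -90, y = -270 mm from the mark, right of the right-hand post, on a grey block 70 x 50 mm, 25 mm high. Ball 92 mm high at either end, 102 mm half way; travels 77 mm along the lamp's +x from off to on.
- pigment_jar: Small round pigment jar with a black cap, upright, 42 mm across and 62 mm high, between the board and the trays. Bystander. Origin: centre of its underside.
- glue_bottle: Upright bottle with a red cap, 48 mm across and 150 mm high, at the back left of the lamp. Bystander. Origin: centre of its underside.
- tub: Clear plastic tub full of red mosaic stones, 100 x 120 mm, 55 mm high, at the near right. Bystander. Origin: centre of its underside.
- tile_stack: Stack of three small tiles in one block, 70 x 70 mm, 36 mm high, at the far left beyond the trays. Bystander. Origin: centre of its underside.
Mind the look-alikes: they are no part of the job. Several things look just like the board: the one meant starts farthest to the robot's left.

How it is judged:
On the way, in this order (a step that is already met when the one before it is completed fails the run):
1. both bars lie flat in the trays of their own colours (horizontal distance between bar_red and tray_red below 0.014 m and z of bar_red in the frame of tray_red below 0.006 m and angle between each of bar_red, bar_yellow's own z axis and vertical below 0.1 rad and horizontal distance between bar_yellow and tray_yellow below 0.014 m and z of bar_yellow in the frame of tray_yellow below 0.006 m), for 0.2 s.
2. the mosaic board lies flat within the round mark (all of step 1 and horizontal distance between board and mark below 0.018 m and height (world z) of board below 0.003 m and angle between board's own z axis and vertical below 0.05 rad), for 0.2 s.
3. the lamp switch is pushed over to on (value of joint switch above 0.8 rad), for 0.2 s.
At the end, for the whole second after the job is handed in: The red and yellow bars lie flat and still in the trays of their own colours (centre within 14 mm of the pocket's centre, on the floor), the board lies flat and still on the bench with its centre within 18 mm of the mark's centre, and the switch lever is beyond 0.8 rad (all of step 2 and linear speed of each of bar_red, bar_yellow, board below 0.02 m/s and value of joint switch above 0.8 rad); the robot touches nothing.
It fails at once if the board is lifted off the bench (12 mm) or tipped (height (world z) of board above 0.012 m or angle between board's own z axis and vertical above 0.2 rad).
It fails at once if a bystander (pigment jar, glue bottle, tub of stones or tile stack) is moved by more than 30 mm (distance of any of pigment_jar, glue_bottle, tub, tile_stack from where it was at the start of the episode above 0.03 m).
It also fails if it takes over 72 s, if anything falls off the work surface, if the arm or the gripper's body presses on something with over 40 N, if the wrist force passes 120 N, or if a joint passes its speed limit or range.

### The arm

A 6-joint arm with a two-finger parallel gripper is mounted at the origin on the work surface. World frame = base frame: x ahead of the robot, y to its left, z up, the work surface at z = 0. Lengths are in m, angles in rad, forces in N, time in s.
With the tool pointing down it reaches from about 0.3 to 0.825 m from the base axis. Payload 5.4 kg.
Tool frame: the origin (TCP) lies midway between the tips of the shut fingers; the grasp point (between the pads) lies behind it (bot.pinch_z is the z of the grasp point in the tool frame, in m); z points along the fingers, y is the direction in which the jaws open and shut (so a half turn about z gives the same grasp; the last joint's range is limited). The gripper opens to 92 mm and grips with 3 to 60 N. Pads are 20 mm wide; open, the fingers measure 128 mm over their backs; the gripper's body (75 mm by 189 mm) begins 69 mm behind the grasp point.
Start: joints at [1.001, 0.158, 1.597, -0, 1.386, -0.21], TCP at [0.202, 0.538, 0.175] pointing down, gripper open.
Joint ranges: [-2.91, 2.91], [-0.94, 2.29], [0.18, 2.7], [-1.29, 4.43], [0.17, 2.64], [-3, 3]. Speed limits (rad/s): [2.57, 2.57, 3.14, 3.14, 3.14, 3.14].

### API

Orientations are given as a unit quaternion [w, x, y, z].
In Python, from cell import bot, viewer, order gives the robot as it stands.
- The arm moves only by the shell command python3 -m handwheel 'ROWS' [FORCE]. ROWS is JSON, a list of rows, each an object with "gripper": the closure, from 0 (fully open) to 1 (shut); "dp": the shift along the tool's x, y, z in m, a list of three; "angular": the turn, a rotation vector about the tool's x, y, z in degrees, a list of three. In form: [{"gripper": gripper, "dp": [tx, ty, tz], "angular": [ax, ay, az]}, ...]. A call has 1 to 10 rows; each row is the pose to reach, as a shift and turn from the pose measured when the call began, along the tool's axes at that moment; what a row does not reach only later rows make up. A row lasts 1/10 s, in which the tool goes at most 50 mm and 8.59 degrees, less where a joint would pass 70% of its speed; a pose out of reach is approached as far as the arm can. A call with a gripper value outside its range is refused whole. The fingers move at their own pace and stop on an object; FORCE is the grip in N (left out, the last holds). Time passes only in rows, so rows that repeat a pose let the fingers close. It gives the time, the measured TCP pose, the force and the opening at its end, in the units of the state.
- bot.sense(): the state, without advancing time (a new reading comes with each control period).
- viewer.get_image(name): name is "scene" or "side" or "wrist"; returns a dict with "image" (400x640x3 uint8, blue, green, red), "range_z" (400x640 float32, m along the optical axis (not along the pixel's ray), 0 where there is no reading), "K" (3x3 intrinsics, pixels), "camera_from_world" (4x4, takes a point from world to camera coordinates); the wrist camera has in their place "T_tool_cam" (4x4, takes a point from camera to tool coordinates, whose origin is the TCP and whose axes are the flange's). Camera axes: x right, y down, z forward; pixel columns grow to the right and rows downward; lengths in m; the calibration is good to about 2 mm. A picture is of the moment at which its call begins: read the wrist's pose just before it.
- order.job_done(): hands the job in, once; it reports no verdict.
The state is a dict: "clock": time; "joint_pos": joint angles; "qvel": joint speeds; "joint_torque": joint torques, N m; "position": TCP position; "ee_rot": TCP orientation; "force": force on the tool from outside, world axes, zero at the start; "torque": the same for the moment, N m; "width": finger opening in m.
Only numpy, scipy, OpenCV 4.12 (cv2) and the standard library are available. Lean on these libraries where they do the work, as an engineer would, in place of code of your own. Each camera call takes 0.05 s, during which the arm holds its last target. There are 200 camera calls.

## Working session

There is one attempt and no reset: what is moved stays moved. The work goes in short steps, Python scripts to look and compute and a shell command to move; the robot and the scene stay as the last step left them, time stands still between calls to the robot, and variables do not carry over. Pictures are saved under pics/ and viewed, about 8 in all and at most 12, crops included, and the job is handed in when it is done.

```bash
mkdir -p pics; ls
python3 - <<'E'
from cell import bot, viewer
import cv2,numpy as np
print(bot.sense(), bot.pinch_z)
for n in("scene","side"):
    d=viewer.get_image(n); cv2.imwrite(f"pics/{n}0.png",d["image"]); np.savez(f"{n}0.npz",**d); print(n,d["K"],d["camera_from_world"])
E
```

```text
pics
{'clock': 0.0, 'joint_pos': array([ 1.00086608e+00,  1.59034742e-01,  1.59822866e+00,  2.83772781e-06,
        1.38619314e+00, -2.10084445e-01]), 'qvel': array([-0.0001377 ,  0.00122754,  0.00038398, -0.00062878, -0.0012259 ,
       -0.00106154]), 'joint_torque': array([ 1.22670004e-03, -3.85594082e+01, -3.22098184e+01,  7.00168731e-02,
        3.80485633e-02, -1.28786755e-04]), 'position': array([0.20210091, 0.53756841, 0.17432882]), 'ee_rot': array([-3.55611311e-04,  1.78953897e-01,  9.83857019e-01, -8.61432787e-04]), 'force': array([0.18352065, 0.2241022 , 0.02791174]), 'torque': array([-0.0218631 ,  0.03440596,  0.02955306]), 'width': 0.09217773864765573} -0.0187
scene [[490.08160623   0.         313.51429168]
 [  0.         490.08160623 201.1604725 ]
 [  0.           0.           1.        ]] [[-0.28226309  0.95932639 -0.00451875  0.14013081]
 [ 0.63498264  0.18329631 -0.7504662  -0.20482527]
 [-0.71911376 -0.21469824 -0.66089339  1.86001894]
 [ 0.          0.          0.          1.        ]]
side [[418.39949307   0.         321.19769666]
 [  0.         418.39949307 203.46783085]
 [  0.           0.           1.        ]] [[ 0.96670656 -0.25544208  0.01509213 -0.47712073]
 [-0.16894332 -0.68143035 -0.71211714  0.16051317]
 [ 0.19218892  0.6858586  -0.70189843  1.18517935]
 [ 0.          0.          0.          1.        ]]
```

View pics/scene0.png

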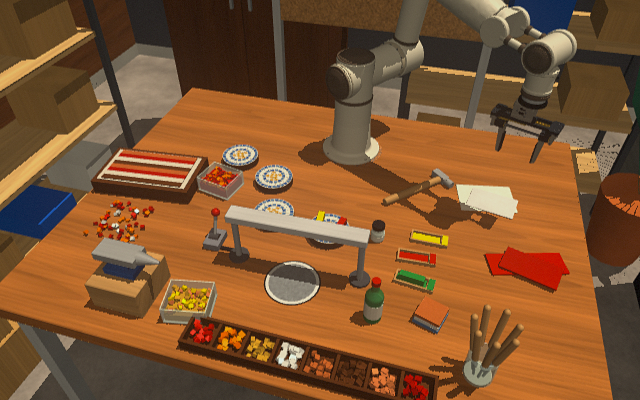

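View pics/side0.png

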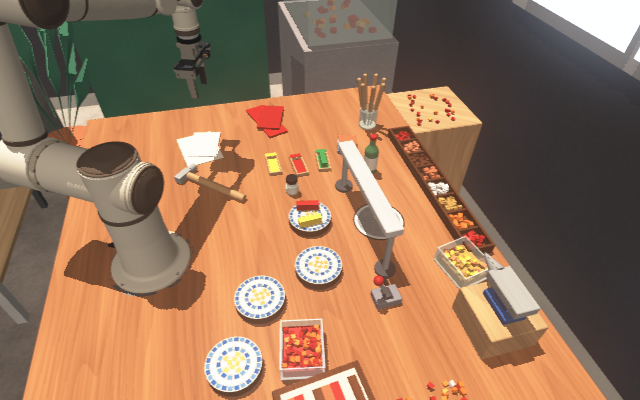

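Scene view: robot at the top, lamp bar at (300,225), mark (292,284), trays yellow (429,238), red (416,257), green (414,279), jar (378,231). Candidates for the board in the side view: discs at (310,217), (318,265), (260,297) and (234,363). The one at (310,217) lies farthest to the robot's left and carries both bars, so it fits. I'll measure and make the confirming crop.

```bash
cat > h.py <<'E'
import numpy as np,cv2
def world(d):
    K=d["K"];z=d["range_z"].astype(float);v,u=np.indices(z.shape)
    c=np.stack([(u-K[0,2])/K[0,0]*z,(v-K[1,2])/K[1,1]*z,z],-1)
    T=np.linalg.inv(d["camera_from_world"]);w=c@T[:3,:3].T+T[:3,3];w[z==0]=np.nan;return w
def plane(d,uv,h):
    T=np.linalg.inv(d["camera_from_world"]);uv=np.atleast_2d(uv).astype(float)
    r=np.c_[uv,np.ones(len(uv))]@np.linalg.inv(d["K"]).T@T[:3,:3].T;o=T[:3,3]
    return (o+r*((h-o[2])/r[:,2])[:,None])[:,:2]
def mask(im,col):
    H,S,V=cv2.split(cv2.cvtColor(im,cv2.COLOR_BGR2HSV))
    m={"red":((H<6)|(H>174))&(S>190)&(V>90),"yellow":(H>24)&(H<34)&(S>150)&(V>110),"green":(H>50)&(H<80)&(S>100)&(V>60)}[col]
    return m.astype(np.uint8)
E
python3 - <<'E'
from h import *
for n in("side","scene"):
    d=dict(np.load(n+"0.npz"));w=world(d)
    reg=(w[...,0]>.2)&(w[...,0]<.85)&(w[...,1]>-.3)&(w[...,1]<.5)
    for c in("red","yellow","green"):
        k,lab,st,ce=cv2.connectedComponentsWithStats(mask(d["image"],c)*reg.astype(np.uint8))
        for i in range(1,k):
            if st[i,4]<25: continue
            p=w[lab==i];z=np.percentile(p[:,2],[5,50,95])
            top=np.argwhere((lab==i)&(abs(w[...,2]-z[2])<.005))[:,::-1]
            q=plane(d,top,z[2]);r=cv2.minAreaRect((q*1000).astype(np.float32))
            print(n,c,ce[i].round(),st[i,4],"z",z.round(3),"rect",np.round(r[0]),np.round(r[1]),round(r[2]))
    if n=="side":
        c=d["image"][130:310,230:430];cv2.imwrite("pics/crop.png",cv2.resize(c,None,fx=3.3,fy=3.3,interpolation=cv2.INTER_CUBIC))
E
```

```text
side green [322. 156.] 99 z [0.003 0.025 0.029] rect [580. 307.] [65. 19.] 83
scene red [215. 212.] 47 z [0.094 0.102 0.107] rect [ 573. -278.] [19. 16.] 56
scene red [342. 221.] 48 z [0.043 0.051 0.055] rect [457.  78.] [19. 29.] 80
scene red [414. 256.] 147 z [-0.003  0.002  0.006] rect [495. 304.] [20. 79.] 3
scene red [433. 258.] 51 z [0.008 0.01  0.014] rect [496. 358.] [36. 14.] 6
scene red [376. 281.] 57 z [0.143 0.148 0.152] rect [737. 227.] [19. 20.] 47
scene yellow [320. 216.] 54 z [0.047 0.05  0.054] rect [455.   9.] [36. 18.] 3
scene yellow [426. 237.] 165 z [-0.002  0.002  0.005] rect [406. 330.] [81. 26.] 90
scene yellow [444. 240.] 53 z [0.008 0.011 0.015] rect [413. 385.] [38. 15.] 5
scene green [413. 276.] 154 z [0.002 0.025 0.029] rect [589. 310.] [69. 19.] 83
scene green [431. 284.] 64 z [0.007 0.011 0.014] rect [593. 364.] [16. 37.] 84
scene green [378. 297.] 77 z [0.094 0.101 0.109] rect [741. 234.] [13. 28.] 80
```

View pics/crop.png

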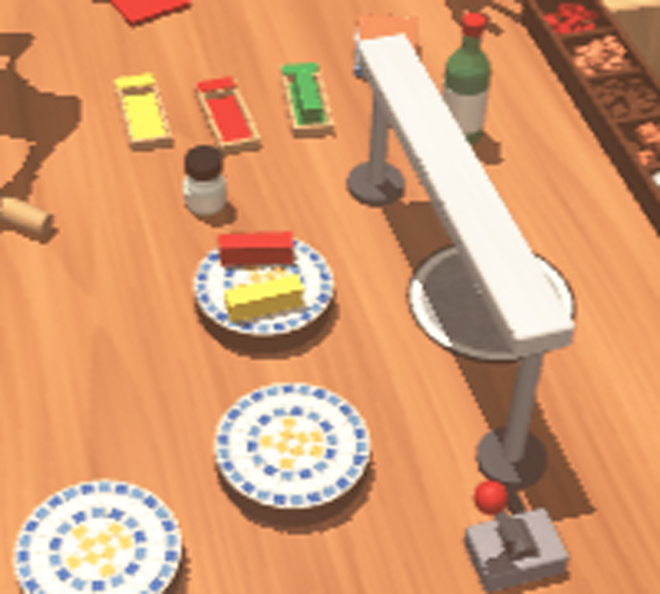

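The crop shows the bar-carrying disc at crop (263,285), nearest to the trays and so leftmost. It's the board meant. Its look-alikes at (292,445) and (98,550) are bare.

Run:
```python
from h import *
d=dict(np.load("side0.npz"));w=world(d);im=d["image"];H,S,V=cv2.split(cv2.cvtColor(im,cv2.COLOR_BGR2HSV))
roi=np.zeros(H.shape,bool);roi[140:240,255:345]=1
print("nan frac",np.isnan(w[roi][:,2]).mean())
for c,m in(("red",((H<8)|(H>172))&(S>170)),("yellow",(H>22)&(H<36)&(S>120)&(V>150))):
    k,lab,st,ce=cv2.connectedComponentsWithStats((m&roi).astype(np.uint8))
    for i in range(1,k):
        if st[i,4]<25: continue
        p=w[lab==i];z=np.nanpercentile(p[:,2],[5,50,95]);zt=.052 if ce[i,1]>195 else (.003 if z[1]<.006 else z[1])
        t=np.argwhere((lab==i)&((w[...,2]>zt-.005)))[:,::-1]
        r=cv2.minAreaRect((plane(d,t,zt)*1000).astype(np.float32))
        print(c,ce[i].round(),st[i,4],z.round(3),zt,np.round(r[0]),np.round(r[1]),round(r[2]))
for n in("side","scene"):
    d=dict(np.load(n+"0.npz"));w=world(d)
    m=(abs(w[...,2]-.028)<.007)&(abs(w[...,0]-.46)<.1)&(abs(w[...,1]-.045)<.1)
    q=w[m][:,:2];(c,r)=cv2.minEnclosingCircle((q*1000).astype(np.float32));print(n,"board",c,r,m.sum())
    H,S,V=cv2.split(cv2.cvtColor(d["image"],cv2.COLOR_BGR2HSV))
    m=(S<50)&(V>60)&(abs(w[...,2])<.008)&(abs(w[...,0]-.72)<.13)&(abs(w[...,1]-.0)<.13)
    k,lab,st,ce=cv2.connectedComponentsWithStats(m.astype(np.uint8));i=1+st[1:,4].argmax()
    uv=np.argwhere(lab==i)[:,::-1];q=(plane(d,uv,0)*1000).astype(np.float32)
    print("mark",cv2.minEnclosingCircle(q),st[i])
    m=(w[...,2]>.165)&(w[...,2]<.19)&(S<70)&(abs(w[...,0]-.65)<.15)&(abs(w[...,1])<.3)
    q=w[m][:,:2]*1000;print("bar",cv2.minAreaRect(q.astype(np.float32)))
```

```text
nan frac 0.004222222222222222
red [295. 155.] 33 [0.005 0.012 0.015] 0.012212625260379473 [489. 358.] [36. 17.] 2
red [299. 165.] 106 [-0.001  0.003  0.006] 0.003 [493. 310.] [29. 71.] 4
red [307. 205.] 192 [0.032 0.049 0.054] 0.052 [466.  67.] [25. 68.] 80
yellow [270. 154.] 34 [0.005 0.012 0.015] 0.012045156900561182 [405. 386.] [17. 40.] 89
yellow [273. 165.] 127 [-0.     0.003  0.008] 0.003 [406. 335.] [35. 73.] 0
yellow [309. 218.] 108 [0.047 0.051 0.053] 0.052 [458.   6.] [67. 18.] 4
side board (468.3240051269531, 36.76865005493164) 67.4385986328125 702
mark ((615.938720703125, -11.782089233398438), 42.19962692260742) [354 215  14  20 103]
bar ((620.968505859375, -12.179000854492188), (51.228370666503906, 392.8833923339844), 1.8189128637313843)
scene board (471.3687744140625, 40.66532897949219) 67.61053466796875 205
mark ((682.4382934570312, -8.66638469696045), 76.02334594726562) [ 265  275   54   30 1071]
bar ((627.2782592773438, -10.121307373046875), (57.481224060058594, 390.18695068359375), 1.8202390670776367)
```

```bash
cat >> h.py <<'E'
from scipy.spatial.transform import Rotation as Rn
def rot(s): q=s["ee_rot"];return Rn.from_quat([q[1],q[2],q[3],q[0]])
def down(yaw,pitch=0): # jaw (tool y) at yaw deg, fingers pitched forward by pitch about jaw axis
    a=np.radians(yaw);y=np.array([np.cos(a),np.sin(a),0]);z=np.array([0,0,-1.]);x=np.cross(y,z)
    return Rn.from_matrix(np.c_[x,y,z])*Rn.from_euler("y",pitch,degrees=True)
def go(p,yaw,pitch=0):
    from cell import bot
    s=bot.sense();R=rot(s);d=R.inv().apply(np.array(p)-s["position"]);a=min([np.degrees((R.inv()*down(yaw+k,pitch)).as_rotvec()) for k in((0,180) if pitch==0 else (0,))],key=np.linalg.norm)
    print("dp",d.round(4).tolist(),"ang",a.round(1).tolist(),"rows",round(max(np.linalg.norm(d)/.05,np.linalg.norm(a)/8.59),1))
def wristworld(uv,h,s,d):
    K=d["K"];R=rot(s);T=d["T_tool_cam"];uv=np.atleast_2d(uv).astype(float)
    r=R.apply((np.c_[uv,np.ones(len(uv))]@np.linalg.inv(K).T)@T[:3,:3].T);o=R.apply(T[:3,3])+s["position"]
    return (o+r*((h-o[2])/r[:,2])[:,None])[:,:2]
E
python3 -c "
from h import *
go([.45,.19,.30],90)
from cell import viewer
print(viewer.get_image('wrist')['T_tool_cam'])"
```

```text
dp [-0.3544, -0.2383, -0.1253] ang [-0.1, -0.0, -20.6] rows 8.9
[[-7.70022120e-04 -9.70027403e-01 -2.42994331e-01  6.88157416e-02]
 [ 9.99999690e-01 -7.87622342e-04 -2.47192039e-05 -8.66526620e-04]
 [-1.67409459e-04 -2.42994274e-01  9.70027708e-01 -2.10127132e-01]
 [ 0.00000000e+00  0.00000000e+00  0.00000000e+00  1.00000000e+00]]
```

```bash
python3 -m handwheel '[{"gripper":0,"dp":[-0.354,-0.238,-0.125],"angular":[0,0,-20.6]},{"gripper":0,"dp":[-0.354,-0.238,-0.125],"angular":[0,0,-20.6]},{"gripper":0,"dp":[-0.354,-0.238,-0.125],"angular":[0,0,-20.6]},{"gripper":0,"dp":[-0.354,-0.238,-0.125],"angular":[0,0,-20.6]},{"gripper":0.5,"dp":[-0.354,-0.238,-0.125],"angular":[0,0,-20.6]},{"gripper":0.5,"dp":[-0.354,-0.238,-0.125],"angular":[0,0,-20.6]},{"gripper":0.5,"dp":[-0.354,-0.238,-0.125],"angular":[0,0,-20.6]},{"gripper":0.5,"dp":[-0.354,-0.238,-0.125],"angular":[0,0,-20.6]},{"gripper":0.5,"dp":[-0.354,-0.238,-0.125],"angular":[0,0,-20.6]},{"gripper":0.5,"dp":[-0.354,-0.238,-0.125],"angular":[0,0,-20.6]}]' 25
python3 - <<'E'
from h import *
from cell import bot,viewer
s=bot.sense();d=viewer.get_image("wrist");cv2.imwrite("pics/w1.png",d["image"]);np.savez("w1.npz",**{k:v for k,v in d.items()},**{k:s[k] for k in("position","ee_rot")})
print(s["position"],s["width"],s["qvel"].round(3))
E
```

```text
clock: 1.15
position: [0.453, 0.1863, 0.3012]
ee_rot: [0.001, 0.004, 1.0, -0.001]
force: [0.3, 1.0, -0.6]
width: 0.047
[0.45303009 0.18625537 0.30124473] 0.046957051855298595 [ 0.074 -0.004  0.043  0.05   0.012  0.052]
```

View pics/w1.png

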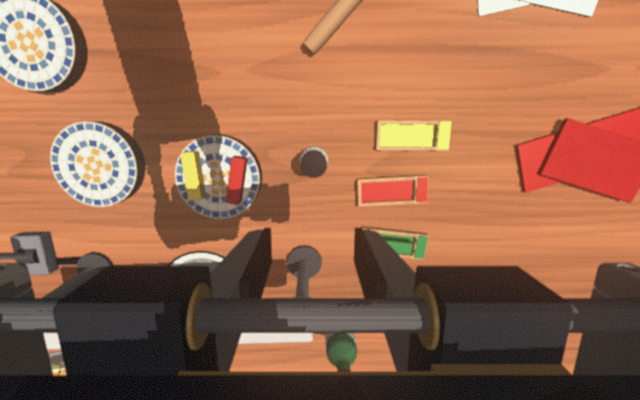

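The wrist view shows the board at (217,177) with yellow bar (191,170) and red bar (236,180). The trays are yellow (407,135), red (388,190) and green (400,242), and the jar is at (313,162). I'll measure from a settled frame.

```bash
cat >> h.py <<'E'
def wmeas(s,d):
    im=d["image"];H,S,V=cv2.split(cv2.cvtColor(im,cv2.COLOR_BGR2HSV))
    for c,m in(("red",((H<6)|(H>174))&(S>170)&(V>70)),("yellow",(H>24)&(H<36)&(S>130)&(V>80))):
        k,lab,st,ce=cv2.connectedComponentsWithStats(m.astype(np.uint8))
        for i in range(1,k):
            if st[i,4]<150 or st[i,4]>9000: continue
            uv=np.argwhere(lab==i)[:,::-1]
            for h in(.003,.027,.052):
                q=wristworld(uv,h,s,d)*1000;r=cv2.minAreaRect(q.astype(np.float32))
                if h in (.003,.052) or st[i,4]>600: print(c,ce[i].round(),"h",h,np.round(r[0],1),np.round(r[1],1),round(r[2],1))
E
python3 - <<'E'
from h import *
from cell import bot,viewer
viewer.get_image("wrist")
s=bot.sense();d=viewer.get_image("wrist");np.savez("w1.npz",**d,**{k:s[k] for k in("position","ee_rot")})
print(s["position"],s["qvel"].round(3));wmeas(s,d)
E
```

```text
[0.4500903  0.18983865 0.29960171] [ 0.049 -0.006  0.025  0.007  0.001  0.002]
red [586. 160.] h 0.003 [455.3 610.7] [149.2 198.5] 8.9
red [586. 160.] h 0.027 [451.8 590.7] [142.2 189.1] 8.9
red [586. 160.] h 0.052 [448.2 570. ] [134.8 179.3] 8.9
red [234. 175.] h 0.003 [465.3  63. ] [21.5 50.6] 78.7
red [234. 175.] h 0.052 [457.2  75.3] [19.4 45.7] 78.7
red [419. 193.] h 0.003 [494.4 361.1] [35.8 14.7] 4.2
red [419. 193.] h 0.052 [483.5 344.5] [32.4 13.2] 4.2
red [384. 194.] h 0.003 [496.6 306.1] [30.  79.9] 2.6
red [384. 194.] h 0.027 [491.1 300.6] [28.6 76.2] 2.6
red [384. 194.] h 0.052 [485.4 294.8] [27.1 72.2] 2.6
yellow [187. 172.] h 0.003 [459.5 -11.1] [56.5 21. ] 3.7
yellow [187. 172.] h 0.052 [452.    8.3] [51.  18.9] 3.7
```

Run:
```python
from h import *
z=dict(np.load("w1.npz"));s=z;im=z["image"];H,S,V=cv2.split(cv2.cvtColor(im,cv2.COLOR_BGR2HSV))
for u,v in((407,139),(187,172),(190,190),(236,190),(240,165)): print(u,v,H[v,u],S[v,u],V[v,u])
def rep(n,m,box,h):
    b=np.zeros(H.shape,bool);b[box[1]:box[3],box[0]:box[2]]=1
    k,lab,st,ce=cv2.connectedComponentsWithStats((m&b).astype(np.uint8));i=1+st[1:,4].argmax()
    r=cv2.minAreaRect((wristworld(np.argwhere(lab==i)[:,::-1],h,s,z)*1000).astype(np.float32));print(n,st[i],np.round(r[0],1),np.round(r[1],1),round(r[2],1))
red=((H<7)|(H>172))&(S>150)&(V>30);yel=(H>22)&(H<36)&(S>110)&(V>50)
rep("redbar",red,(215,140,262,225),.052);rep("yelbar",yel,(170,140,208,215),.052)
rep("yeltray",yel,(370,110,436,160),.003);rep("yeltab",yel,(437,110,460,160),.012)
rep("redtray",red,(350,170,416,215),.003)
```

```text
407 139 31 124 245
187 172 28 143 239
190 190 23 149 164
236 190 4 170 135
240 165 2 184 222
redbar [224 160  19  46 623] [467.7  73.3] [20.3 68.6] 79.1
yelbar [177 154  20  37 510] [452.6   8.1] [52.9 20.8] 3.8
yeltray [ 377  127   55   23 1210] [407.4 331.6] [83.9 33.6] 89.8
yeltab [437 125  12  28 295] [407.8 388.1] [41.8 16.6] 5.2
redtray [359 183  52  22 979] [496.3 305.8] [32.  82.7] 2.7
```

```bash
python3 -c "
from h import *
go([.467,.072,.10],79);go([.467,.072,.040],79)"
```

```text
dp [-0.0181, -0.1185, 0.1993] ang [-0.1, -0.1, 11.0] rows 4.7
dp [-0.0183, -0.1185, 0.2593] ang [-0.1, -0.1, 11.0] rows 5.7
```

```bash
python3 -m handwheel '[{"gripper":0.5,"dp":[-0.018,-0.1185,0.20],"angular":[0,0,11]},{"gripper":0.5,"dp":[-0.018,-0.1185,0.20],"angular":[0,0,11]},{"gripper":0.5,"dp":[-0.018,-0.1185,0.20],"angular":[0,0,11]},{"gripper":0.5,"dp":[-0.018,-0.1185,0.20],"angular":[0,0,11]},{"gripper":0.5,"dp":[-0.018,-0.1185,0.20],"angular":[0,0,11]},{"gripper":0.5,"dp":[-0.018,-0.1185,0.20],"angular":[0,0,11]},{"gripper":0.5,"dp":[-0.018,-0.1185,0.20],"angular":[0,0,11]},{"gripper":0.5,"dp":[-0.018,-0.1185,0.20],"angular":[0,0,11]}]'
python3 - <<'E'
from h import *
from cell import bot,viewer
viewer.get_image("wrist");s=bot.sense();d=viewer.get_image("wrist");cv2.imwrite("pics/w2.png",d["image"]);go([.467,.072,.040],79)
E
```

```text
clock: 2.1
position: [0.4681, 0.0734, 0.1013]
ee_rot: [0.001, 0.095, 0.995, -0.0]
force: [-0.1, 0.1, 0.1]
width: 0.046
dp [0.0011, -0.0012, 0.0613] ang [-0.0, 0.1, 0.1] rows 1.2
```

View pics/w2.png

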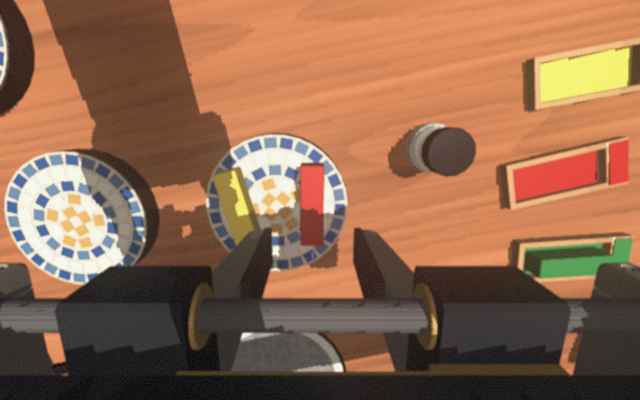

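The wrist view has the red bar upright at (312,205), centred between the fingers (columns 270–355), with the yellow bar at (235,205). Go down and grip.

```bash
python3 -m handwheel '[{"gripper":0.5,"dp":[0.001,-0.001,0.031],"angular":[0,0,0]},{"gripper":0.5,"dp":[0.001,-0.001,0.061],"angular":[0,0,0]},{"gripper":0.5,"dp":[0.001,-0.001,0.061],"angular":[0,0,0]},{"gripper":0.5,"dp":[0.001,-0.001,0.061],"angular":[0,0,0]},{"gripper":1,"dp":[0.001,-0.001,0.061],"angular":[0,0,0]},{"gripper":1,"dp":[0.001,-0.001,0.061],"angular":[0,0,0]},{"gripper":1,"dp":[0.001,-0.001,0.061],"angular":[0,0,0]},{"gripper":1,"dp":[0.001,-0.001,0.061],"angular":[0,0,0]},{"gripper":1,"dp":[0.001,-0.001,0.061],"angular":[0,0,0]}]' 25
python3 - <<'E'
from h import *
from cell import bot,viewer
s=bot.sense();print(s["width"]);d=viewer.get_image("wrist");wmeas(s,d)
go([.467,.072,.11],79); go([.4963,.306,.11],2.7);go([.4963,.306,.016],2.7)
E
```

```text
clock: 3.1
position: [0.4674, 0.0721, 0.0406]
ee_rot: [0.001, 0.095, 0.995, -0.0]
force: [-0.2, -0.2, 0.5]
width: 0.0078
0.007822529775693258
red [602. 192.] h 0.003 [497.7 298.8] [30.3 57.9] 3.0
red [602. 192.] h 0.027 [488.2 278.1] [27.4 52.3] 3.0
red [602. 192.] h 0.052 [478.2 256.4] [24.3 46.5] 3.0
red [314. 271.] h 0.003 [520.1  62.7] [14. 16.] 70.1
red [314. 271.] h 0.052 [496.1  67.1] [11.2 12.8] 70.1
yellow [622.  71.] h 0.003 [407.4 310.8] [26.5 34.2] 89.6
yellow [622.  71.] h 0.027 [406.6 288.8] [24.  30.9] 89.6
yellow [622.  71.] h 0.052 [405.8 266. ] [21.3 27.4] 89.6
dp [0.0001, -0.0003, -0.0695] ang [-0.0, 0.1, 0.1] rows 1.4
dp [0.0157, 0.235, -0.0697] ang [0.0, 0.1, 76.4] rows 8.9
dp [0.0159, 0.2351, 0.0243] ang [0.0, 0.1, 76.4] rows 8.9
```

Width is 8 mm, so the grip missed or slipped. Look.

Run:
```python
from h import *
from cell import bot,viewer
d=viewer.get_image("side");np.savez("side1.npz",**d);a=cv2.resize(d["image"][130:290,230:390],(560,560),interpolation=cv2.INTER_CUBIC)
cv2.imwrite("pics/s1.png",a);print(bot.sense()["width"],bot.sense()["force"])
```

```text
0.0007045657991018367 [0.10405054 0.02150728 0.11345225]
```

View pics/s1.png

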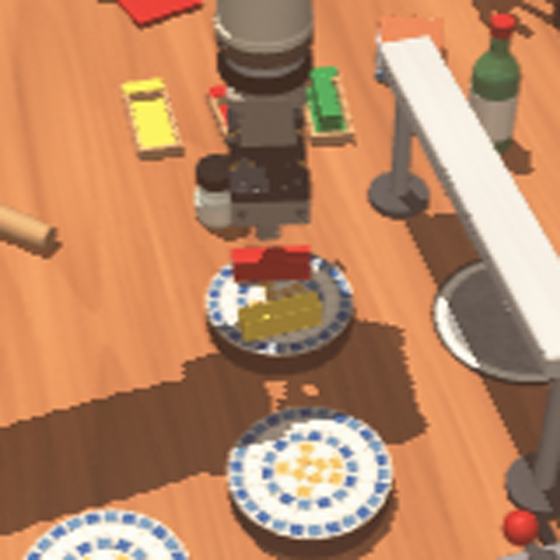

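Run:
```python
from h import *
from cell import bot,viewer
s=bot.sense();d=dict(np.load("side1.npz"));T=d["camera_from_world"];K=d["K"]
def pj(p): c=T[:3,:3]@p+T[:3,3];c=K@c;return ((c[:2]/c[2])-[230,130])*3.5
R=rot(s);print("TCP in crop",pj(s["position"]),"pinch",pj(s["position"]+R.apply([0,0,bot.pinch_z])))
for n,p in(("bar ctr top",[.467,.073,.052]),("end-",[.433,.079,.052]),("end+",[.501,.067,.052])):print(n,pj(np.array(p)))
w=world(d)
for v,u in((200,306),(197,306),(193,306),(204,302),(204,312),(206,299)): print(u,v,w[v,u].round(3),d["image"][v,u])
d=viewer.get_image("wrist");cv2.imwrite("pics/w3.png",d["image"])
```

```text
TCP in crop [270.2504391  261.28016232] pinch [270.03136566 246.11511124]
bar ctr top [269.71808365 251.27541796]
end- [230.45464032 253.14941787]
end+ [308.83436223 249.40844206]
306 200 [ 0.478  0.137 -0.003] [ 70 106 187]
306 197 [0.46  0.056 0.09 ] [ 74  87 106]
306 193 [ 0.445 -0.012  0.171] [ 78  91 108]
302 204 [0.45  0.069 0.05 ] [ 63  74 242]
312 204 [0.48  0.06  0.051] [ 42  51 133]
299 206 [0.441 0.069 0.043] [ 37  48 124]
```

View pics/w3.png

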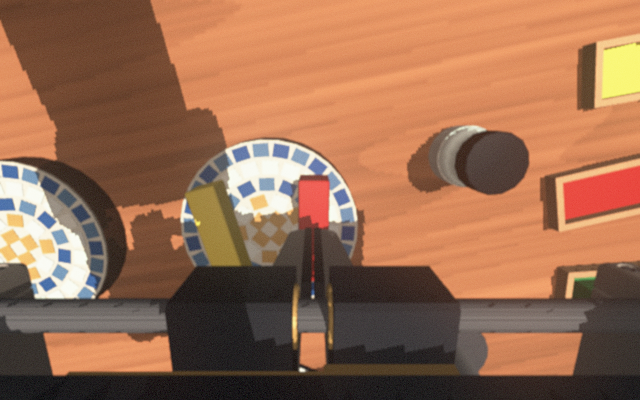

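The wrist view shows the shut fingers at (313,230) lying over the red bar (314,200), with red visible between them. So the fingers are above the bar, though the reported z of 0.041 says otherwise. I'll check against the depth readings.

Run:
```python
from h import *
from cell import bot,viewer
s=bot.sense();d=viewer.get_image("wrist");K=d["K"];z=d["range_z"].astype(float);T=d["T_tool_cam"];R=rot(s)
v,u=np.indices(z.shape);c=np.stack([(u-K[0,2])/K[0,0]*z,(v-K[1,2])/K[1,1]*z,z],-1)
t=c@T[:3,:3].T+T[:3,3];w=R.apply(t.reshape(-1,3)).reshape(t.shape)+s["position"]
print(K[0],s["joint_pos"].round(3),s["clock"])
for n,(a,b) in dict(bench=(560,300),bench2=(400,60),board=(250,170),bartop=(313,205),jartop=(492,160),traywall=(570,178),fing=(305,235),fingR=(322,235),fing2=(300,250)).items(): print(n,"tool",t[b,a].round(3),"world",w[b,a].round(3))
```

```text
[319.99357503   0.         312.37935576] [-1.030e-01  4.700e-02  2.003e+00 -1.000e-03  1.090e+00 -1.482e+00] 3.25
bench tool [ 0.028  0.058 -0.142] world [0.451 0.135 0.182]
bench2 tool [0.112 0.063 0.039] world [0.37  0.155 0.001]
board tool [ 0.036 -0.044  0.01 ] world [0.424 0.036 0.03 ]
bartop tool [ 0.017 -0.    -0.012] world [0.451 0.075 0.053]
jartop tool [ 0.046  0.105 -0.022] world [0.441 0.184 0.062]
traywall tool [0.027 0.194 0.028] world [0.478 0.267 0.012]
fing tool [ 0.011 -0.005 -0.053] world [0.455 0.07  0.093]
fingR tool [ 0.011  0.004 -0.051] world [0.457 0.078 0.092]
fing2 tool [ 0.011 -0.006 -0.072] world [0.455 0.068 0.112]
```

Pose and camera are consistent: bench at 0, bar top at 0.053. But the visible fingers seem to end well short of the stated TCP. I'll measure how short.

Run:
```python
from h import *
from cell import bot,viewer
s=bot.sense();d=viewer.get_image("wrist");K=d["K"];z=d["range_z"].astype(float);T=d["T_tool_cam"]
v,u=np.indices(z.shape);c=np.stack([(u-K[0,2])/K[0,0]*z,(v-K[1,2])/K[1,1]*z,z],-1);t=c@T[:3,:3].T+T[:3,3]
for b in range(218,300,3): print(b,t[b,304].round(3),t[b,320].round(3))
d=viewer.get_image("side");w=world(d)
for b in range(180,206,2): print(b,[w[b,a].round(3).tolist() for a in(303,307)])
```

```text
218 [ 0.008 -0.006 -0.012] [ 0.008  0.004 -0.012]
221 [ 0.006 -0.006 -0.012] [ 0.006  0.004 -0.011]
224 [ 0.004 -0.006 -0.013] [ 0.004  0.004 -0.014]
227 [ 0.002 -0.006 -0.013] [ 0.002  0.004 -0.012]
230 [ 0.01  -0.005 -0.041] [ 0.011  0.003 -0.045]
233 [ 0.01  -0.005 -0.048] [ 0.011  0.003 -0.05 ]
236 [ 0.011 -0.005 -0.054] [ 0.011  0.003 -0.054]
239 [ 0.01  -0.005 -0.056] [ 0.011  0.003 -0.058]
242 [ 0.011 -0.005 -0.062] [ 0.011  0.003 -0.063]
245 [ 0.011 -0.005 -0.067] [ 0.011  0.003 -0.066]
248 [ 0.069 -0.001 -0.21 ] [ 0.011  0.003 -0.071]
251 [ 0.011 -0.005 -0.073] [ 0.011  0.003 -0.074]
254 [ 0.011 -0.004 -0.078] [ 0.011  0.003 -0.078]
257 [ 0.012 -0.004 -0.082] [ 0.012  0.003 -0.082]
260 [ 0.011 -0.004 -0.083] [ 0.011  0.003 -0.084]
263 [ 0.011 -0.004 -0.086] [ 0.011  0.002 -0.086]
266 [ 0.011 -0.004 -0.089] [ 0.011  0.002 -0.09 ]
269 [ 0.012 -0.004 -0.093] [ 0.011  0.002 -0.092]
272 [ 0.011 -0.004 -0.095] [ 0.011  0.002 -0.095]
275 [ 0.011 -0.004 -0.096] [ 0.011  0.002 -0.097]
278 [ 0.011 -0.004 -0.1  ] [ 0.011  0.002 -0.099]
281 [ 0.011 -0.004 -0.102] [ 0.01   0.002 -0.101]

[... 273 characters left out ...]
41] [ 0.027  0.001 -0.141]
180 [[0.439, -0.001, 0.211], [0.449, -0.006, 0.213]]
182 [[0.438, -0.006, 0.208], [0.449, -0.009, 0.208]]
184 [[0.436, -0.015, 0.209], [0.446, -0.02, 0.211]]
186 [[0.436, -0.016, 0.203], [0.446, -0.021, 0.205]]
188 [[0.436, -0.016, 0.196], [0.446, -0.018, 0.195]]
190 [[0.437, -0.01, 0.182], [0.447, -0.015, 0.185]]
192 [[0.437, -0.01, 0.175], [0.447, -0.013, 0.176]]
194 [[0.437, -0.011, 0.169], [0.448, -0.012, 0.167]]
196 [[0.454, 0.071, 0.082], [0.463, 0.057, 0.092]]
198 [[0.471, 0.148, -0.002], [0.483, 0.141, 0.001]]
200 [[0.468, 0.136, -0.0], [0.48, 0.13, 0.003]]
202 [[0.455, 0.076, 0.051], [0.466, 0.071, 0.053]]
204 [[0.453, 0.067, 0.052], [0.465, 0.065, 0.051]]
```

The visible tips end at tool z ≈ −0.041 in the wrist depth, and the side view agrees (tip ≈ 0.08 world). So the real fingertips sit about 41 mm behind the reported TCP. From here I'll work with the true tip. The bar hasn't been touched. Reopen, go down 41 mm and grip.

```bash
sed -i 's/d=R.inv().apply(np.array(p)-s\["position"\])/d=R.inv().apply(np.array(p)+down(yaw,pitch).apply([0,0,TIP])-s["position"])/; s/^def go/TIP=.041\ndef go/' h.py
python3 -m handwheel '[{"gripper":0.5,"dp":[0,0,0],"angular":[0,0,0]},{"gripper":0.5,"dp":[0,0,0],"angular":[0,0,0]},{"gripper":0.5,"dp":[0,0,0],"angular":[0,0,0]},{"gripper":0.5,"dp":[0,0,0],"angular":[0,0,0]},{"gripper":0.5,"dp":[0,0,0],"angular":[0,0,0]},{"gripper":0.5,"dp":[0,0,0.02],"angular":[0,0,0]},{"gripper":0.5,"dp":[0,0,0.041],"angular":[0,0,0]},{"gripper":0.5,"dp":[0,0,0.041],"angular":[0,0,0]},{"gripper":0.5,"dp":[0,0,0.041],"angular":[0,0,0]}]' 25
python3 -m handwheel '[{"gripper":1,"dp":[0,0,0],"angular":[0,0,0]},{"gripper":1,"dp":[0,0,0],"angular":[0,0,0]},{"gripper":1,"dp":[0,0,0],"angular":[0,0,0]},{"gripper":1,"dp":[0,0,0],"angular":[0,0,0]},{"gripper":1,"dp":[0,0,0],"angular":[0,0,0]},{"gripper":1,"dp":[0,0,0],"angular":[0,0,0]}]' 25
python3 -c "
from h import *
go([.467,.072,.11],79); go([.4963,.306,.12],2.7);go([.4963,.306,.016],2.7)"
```

```text
clock: 4.3
position: [0.467, 0.0722, -0.0006]
ee_rot: [0.0, 0.095, 0.995, -0.0]
force: [0.3, 0.8, 0.5]
width: 0.0454
clock: 4.9
position: [0.4676, 0.0721, 0.0]
ee_rot: [0.001, 0.095, 0.995, -0.0]
force: [-1.0, 0.5, 5.1]
width: 0.0194
dp [0.0004, -0.0003, -0.069] ang [-0.0, 0.1, 0.1] rows 1.4
dp [0.016, 0.235, -0.0792] ang [0.0, 0.1, 76.4] rows 8.9
dp [0.0162, 0.2351, 0.0248] ang [0.0, 0.1, 76.4] rows 8.9
```

```bash
python3 -m handwheel '[{"gripper":1,"dp":[0,0,-0.04],"angular":[0,0,0]},{"gripper":1,"dp":[0,0,-0.079],"angular":[0,0,0]},{"gripper":1,"dp":[0.002,0.03,-0.079],"angular":[0,0,8]},{"gripper":1,"dp":[0.004,0.06,-0.079],"angular":[0,0,16]},{"gripper":1,"dp":[0.006,0.09,-0.079],"angular":[0,0,24]},{"gripper":1,"dp":[0.008,0.12,-0.079],"angular":[0,0,32]},{"gripper":1,"dp":[0.01,0.15,-0.079],"angular":[0,0,40]},{"gripper":1,"dp":[0.012,0.18,-0.079],"angular":[0,0,48]},{"gripper":1,"dp":[0.014,0.21,-0.079],"angular":[0,0,56]},{"gripper":1,"dp":[0.016,0.235,-0.079],"angular":[0,0,64]}]'
python3 - <<'E'
from h import *
go([.4963,.306,.06],2.7);go([.4963,.306,.016],2.7)
E
```

```text
clock: 5.9
position: [0.4957, 0.3074, 0.078]
ee_rot: [0.001, 0.61, 0.792, -0.0]
force: [0.0, -0.2, -1.5]
width: 0.02
dp [-0.0014, 0.0002, 0.059] ang [0.0, 0.1, 12.1] rows 1.4
dp [-0.0013, 0.0002, 0.103] ang [0.0, 0.1, 12.1] rows 2.1
```

```bash
python3 -m handwheel '[{"gripper":1,"dp":[-0.001,0,0.03],"angular":[0,0,7]},{"gripper":1,"dp":[-0.001,0,0.059],"angular":[0,0,12.1]},{"gripper":1,"dp":[-0.001,0,0.059],"angular":[0,0,12.1]},{"gripper":1,"dp":[-0.001,0,0.059],"angular":[0,0,12.1]},{"gripper":1,"dp":[-0.001,0,0.059],"angular":[0,0,12.1]}]'
python3 - <<'E'
from h import *
from cell import bot,viewer
s=bot.sense();d=viewer.get_image("wrist");cv2.imwrite("pics/w4.png",d["image"])
go([.4963,.306,.06],2.7);go([.4963,.306,.016],2.7)
E
```

```text
clock: 6.4
position: [0.4974, 0.3066, 0.0207]
ee_rot: [0.001, 0.69, 0.724, 0.001]
force: [-0.0, -0.6, -1.7]
width: 0.0197
dp [-0.0006, -0.0013, 0.002] ang [0.2, 0.0, 0.0] rows 0.0
dp [-0.0006, -0.0015, 0.046] ang [0.2, 0.0, 0.0] rows 0.9
```

View pics/w4.png

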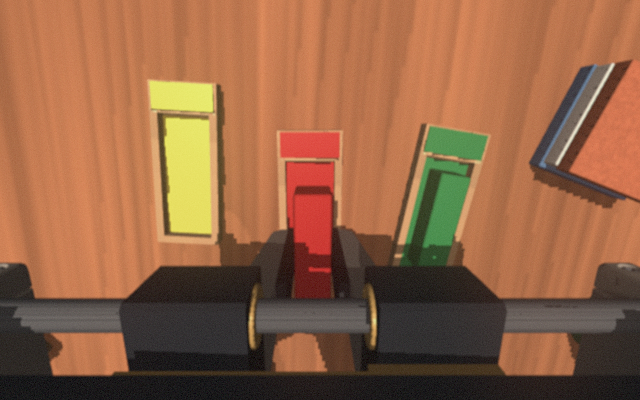

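Wrist view: the red bar (313,245), far end at row 187, lines up with the red tray (columns 278–341, tab (310,145)). I'll check the position along the tray by casting rays.

Run:
```python
from h import *
from cell import bot,viewer
s=bot.sense();d=viewer.get_image("wrist")
zt=s["position"][2]+.041+.012
print("bar end",zt,wristworld([[295,187],[331,187]],zt,s,d));print("tab inner",wristworld([[280,159],[342,159]],.012,s,d),"tab outer",wristworld([[277,131],[342,131]],.012,s,d),wristworld([[278,215],[341,215]],.012,s,d))
print("yel",wristworld([[149,82],[216,84],[160,241],[217,243]],.012,s,d))
```

```text
bar end 0.0739960623927779 [[0.48593082 0.34157037]
 [0.50393858 0.34239748]]
tab inner [[0.4724282  0.34773911]
 [0.51475807 0.34969689]] tab outer [[0.47001222 0.36634607]
 [0.51346452 0.36836906]] [[0.47188163 0.30778338]
 [0.51680395 0.30983171]]
yel [[0.38701116 0.39338942]
 [0.43007743 0.39419642]
 [0.38655877 0.28415142]
 [0.42789961 0.28446899]]
```

```bash
python3 -m handwheel '[{"gripper":1,"dp":[-0.001,0.001,0.025],"angular":[0,0,0]},{"gripper":1,"dp":[-0.001,0.001,0.043],"angular":[0,0,0]},{"gripper":1,"dp":[-0.001,0.001,0.045],"angular":[0,0,0]},{"gripper":1,"dp":[-0.001,0.001,0.046],"angular":[0,0,0]},{"gripper":1,"dp":[-0.001,0.001,0.046],"angular":[0,0,0]}]'
python3 -m handwheel '[{"gripper":0.5,"dp":[0,0,0],"angular":[0,0,0]},{"gripper":0.5,"dp":[0,0,0],"angular":[0,0,0]},{"gripper":0.5,"dp":[0,0,0],"angular":[0,0,0]},{"gripper":0.5,"dp":[0,0,-0.03],"angular":[0,0,0]},{"gripper":0.5,"dp":[0,0,-0.07],"angular":[0,0,0]},{"gripper":0.5,"dp":[0,0,-0.12],"angular":[0,0,0]},{"gripper":0.5,"dp":[0,0,-0.12],"angular":[0,0,0]}]'
python3 - <<'E'
from h import *
from cell import bot,viewer
s=bot.sense();d=viewer.get_image("wrist");cv2.imwrite("pics/w5.png",d["image"])
wmeas(s,d)
for n in [[.460,.007,.12],[.460,.007,.040]]: go(n,94)
E
```

```text
clock: 7.0
position: [0.4997, 0.3061, -0.0237]
ee_rot: [0.002, 0.69, 0.724, 0.002]
force: [-0.8, -0.3, 0.2]
width: 0.0196
clock: 7.7
position: [0.5045, 0.3081, 0.1048]
ee_rot: [0.005, 0.69, 0.724, 0.009]
force: [0.7, 0.4, 0.5]
width: 0.0462
red [301. 140.] h 0.003 [491.6 357.6] [39.4 15.1] 2.6
red [301. 140.] h 0.027 [492.  358.9] [36.4 14. ] 2.6
red [301. 140.] h 0.052 [492.4 360.3] [33.2 12.7] 2.6
red [301. 194.] h 0.003 [494.1 302.2] [32.4 86.4] 2.9
red [301. 194.] h 0.027 [494.2 307.8] [29.9 79.7] 2.9
red [301. 194.] h 0.052 [494.4 313.6] [27.3 72.8] 2.9
yellow [208. 105.] h 0.003 [404.5 385.5] [17.9 40.8] 89.2
yellow [208. 105.] h 0.027 [411.5 384.7] [16.5 37.6] 89.2
yellow [208. 105.] h 0.052 [418.9 383.8] [15.1 34.4] 89.2
yellow [211. 163.] h 0.003 [405.1 330.3] [84.5 32.1] 89.1
yellow [211. 163.] h 0.027 [412.1 333.7] [78.  29.6] 89.1
yellow [211. 163.] h 0.052 [419.4 337.3] [71.2 27.1] 89.1
dp [-0.298, -0.0568, 0.0204] ang [0.5, -0.8, 88.7] rows 10.3
dp [-0.2982, -0.058, 0.1004] ang [0.5, -0.8, 88.7] rows 10.3
```

```bash
python3 -m handwheel '[{"gripper":0.5,"dp":[-0.03,-0.006,0.0],"angular":[0,0,8.5]},{"gripper":0.5,"dp":[-0.06,-0.012,0.0],"angular":[0,0,17]},{"gripper":0.5,"dp":[-0.1,-0.018,0.0],"angular":[0,0,25.5]},{"gripper":0.5,"dp":[-0.14,-0.025,0.0],"angular":[0,0,34]},{"gripper":0.5,"dp":[-0.18,-0.033,0.0],"angular":[0.2,-0.3,42.5]},{"gripper":0.5,"dp":[-0.22,-0.04,0.005],"angular":[0.3,-0.5,51]},{"gripper":0.5,"dp":[-0.25,-0.047,0.01],"angular":[0.4,-0.6,59.5]},{"gripper":0.5,"dp":[-0.28,-0.053,0.015],"angular":[0.5,-0.7,68]},{"gripper":0.5,"dp":[-0.298,-0.057,0.02],"angular":[0.5,-0.8,76.5]},{"gripper":0.5,"dp":[-0.298,-0.057,0.02],"angular":[0.5,-0.8,85]}]'
python3 - <<'E'
from h import *
go([.460,.007,.09],94)
E
```

```text
clock: 8.75
position: [0.458, 0.0053, 0.0774]
ee_rot: [0.0, 0.998, 0.063, -0.002]
force: [-0.5, 0.8, -0.6]
width: 0.0461
dp [0.0023, -0.0014, 0.0284] ang [0.0, 0.2, 3.2] rows 0.6
```

```bash
python3 -m handwheel '[{"gripper":0.5,"dp":[0.002,-0.001,0.028],"angular":[0,0,3.2]},{"gripper":0.5,"dp":[0.002,-0.001,0.028],"angular":[0,0,3.2]},{"gripper":0.5,"dp":[0.002,-0.001,0.028],"angular":[0,0,3.2]}]'
python3 - <<'E'
from h import *
from cell import bot,viewer
s=bot.sense();d=viewer.get_image("wrist");cv2.imwrite("pics/w6.png",d["image"])
im=d["image"];H,S,V=cv2.split(cv2.cvtColor(im,cv2.COLOR_BGR2HSV));m=((H>22)&(H<36)&(S>100)&(V>40)).astype(np.uint8)
k,lab,st,ce=cv2.connectedComponentsWithStats(m)
for i in range(1,k):
    if st[i,4]>400:
        r=cv2.minAreaRect((wristworld(np.argwhere(lab==i)[:,::-1],.052,s,d)*1000).astype(np.float32));print(st[i],np.round(r[0],1),np.round(r[1],1),round(r[2],1))
go([.460,.007,.040],94)
for n in("scene","side"):
    d=viewer.get_image(n);w=world(d)
    m=(w[...,2]>.021)&(w[...,2]<.033)&(abs(w[...,0]-.495)<.03)&(abs(w[...,1]-.306)<.06)
    print(n,m.sum(),np.median(w[m],0).round(3),cv2.minAreaRect((w[m][:,:2]*1000).astype(np.float32)) if m.sum()>5 else "")
    if n=="side":
        m=(abs(w[...,2]-.052)<.006)&(abs(w[...,0]-.46)<.06)&(abs(w[...,1]-.007)<.03)
        print("yel",cv2.minAreaRect((w[m][:,:2]*1000).astype(np.float32)) if m.sum()>5 else "")
E
```

```text
clock: 9.05
position: [0.4584, 0.0069, 0.0485]
ee_rot: [-0.0, 0.999, 0.036, -0.003]
force: [-0.0, -0.1, 0.7]
width: 0.0459
[297 243  28  23 565] [435.4   6.3] [16.5 18.9] 4.1
dp [0.0008, -0.0002, 0.0504] ang [0.0, 0.3, 0.1] rows 1.0
scene 137 [0.503 0.303 0.025] ((501.5940246582031, 302.9226379394531), (26.718292236328125, 67.63327026367188), 2.7056970596313477)
side 0 [nan nan nan] 
yel ((460.11090087890625, 7.510378837585449), (70.79576873779297, 24.464628219604492), 3.043840169906616)
  return _methods._mean(a, axis=axis, dtype=dtype,
  ret = um.true_divide(
```

View pics/w6.png

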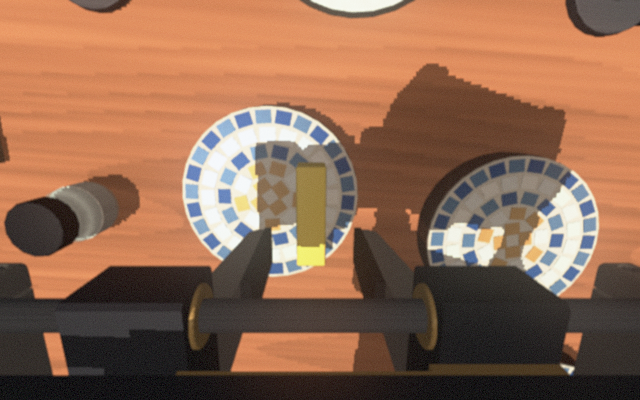

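The yellow bar stands at (312,210), centred between the fingers. The red bar's top is at z ≈ 0.026 in its tray. Going down to grip yellow.

```bash
python3 -m handwheel '[{"gripper":0.5,"dp":[0.001,0,0.03],"angular":[0,0,0]},{"gripper":0.5,"dp":[0.001,0,0.05],"angular":[0,0,0]},{"gripper":0.5,"dp":[0.001,0,0.05],"angular":[0,0,0]},{"gripper":1,"dp":[0.001,0,0.05],"angular":[0,0,0]},{"gripper":1,"dp":[0.001,0,0.05],"angular":[0,0,0]},{"gripper":1,"dp":[0.001,0,0.05],"angular":[0,0,0]},{"gripper":1,"dp":[0.001,0,0.05],"angular":[0,0,0]},{"gripper":1,"dp":[0.001,0,0.05],"angular":[0,0,0]},{"gripper":1,"dp":[0.001,0,0.05],"angular":[0,0,0]}]' 25
python3 - <<'E'
from h import *
from cell import bot
print(bot.sense()["joint_pos"].round(2))
go([.46,.007,.13],94);go([.4065,.331,.13],0);go([.4065,.331,.06],0)
E
```

```text
clock: 10.1
position: [0.4624, 0.0064, 0.0015]
ee_rot: [0.001, 0.999, 0.036, -0.0]
force: [-0.8, 0.2, 6.5]
width: 0.0196
[-0.25  0.09  2.05 -0.    1.    1.25]
dp [-0.0024, -0.0006, -0.0875] ang [0.1, 0.0, 0.1] rows 1.8
dp [-0.0327, -0.3276, -0.088] ang [0.0, 0.1, -85.9] rows 10.0
dp [-0.0327, -0.3277, -0.018] ang [0.0, 0.1, -85.9] rows 10.0
```

```bash
python3 -m handwheel '[{"gripper":1,"dp":[0,0,-0.045],"angular":[0,0,0]},{"gripper":1,"dp":[0,0,-0.088],"angular":[0,0,0]},{"gripper":1,"dp":[-0.003,-0.04,-0.088],"angular":[0,0,-8]},{"gripper":1,"dp":[-0.007,-0.08,-0.088],"angular":[0,0,-16]},{"gripper":1,"dp":[-0.011,-0.12,-0.088],"angular":[0,0,-24]},{"gripper":1,"dp":[-0.015,-0.16,-0.088],"angular":[0,0,-32]},{"gripper":1,"dp":[-0.019,-0.2,-0.088],"angular":[0,0,-40]},{"gripper":1,"dp":[-0.023,-0.24,-0.088],"angular":[0,0,-48]},{"gripper":1,"dp":[-0.027,-0.28,-0.088],"angular":[0,0,-56]},{"gripper":1,"dp":[-0.031,-0.31,-0.088],"angular":[0,0,-64]}]'
python3 - <<'E'
from h import *
go([.4065,.331,.06],0)
E
```

```text
clock: 11.1
position: [0.4086, 0.3156, 0.089]
ee_rot: [0.0, 0.827, 0.563, -0.001]
force: [0.3, -0.1, -0.7]
width: 0.0199
dp [0.0136, -0.0076, 0.07] ang [-0.0, 0.1, -21.5] rows 2.5
```

```bash
python3 -m handwheel '[{"gripper":1,"dp":[0.007,-0.004,0.02],"angular":[0,0,-8]},{"gripper":1,"dp":[0.0136,-0.0076,0.05],"angular":[0,0,-16]},{"gripper":1,"dp":[0.0136,-0.0076,0.07],"angular":[0,0,-21.5]},{"gripper":1,"dp":[0.0136,-0.0076,0.07],"angular":[0,0,-21.5]},{"gripper":1,"dp":[0.0136,-0.0076,0.07],"angular":[0,0,-21.5]},{"gripper":1,"dp":[0.0136,-0.0076,0.07],"angular":[0,0,-21.5]}]'
python3 - <<'E'
from h import *
from cell import bot,viewer
s=bot.sense();d=viewer.get_image("wrist");cv2.imwrite("pics/w7.png",d["image"]);go([.4065,.331,.06],0);go([.4065,.331,.015],0)
E
```

```text
clock: 11.7
position: [0.4078, 0.3314, 0.0205]
ee_rot: [0.001, 0.708, 0.706, 0.001]
force: [0.2, -0.8, -0.3]
width: 0.0196
dp [-0.0004, -0.0014, 0.0016] ang [0.1, -0.0, -0.1] rows 0.0
dp [-0.0004, -0.0015, 0.0466] ang [0.1, -0.0, -0.1] rows 0.9
```

View pics/w7.png

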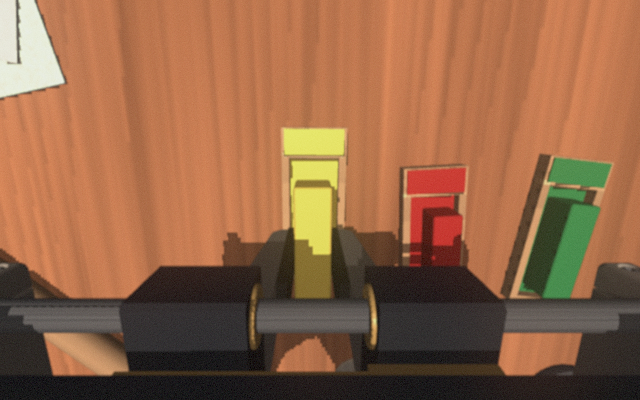

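The yellow bar (313,240) hangs aligned over its tray (columns 282–345, tab (315,141)). The red bar lies flat in its pocket at (441,237). Lower and release.

```bash
python3 -m handwheel '[{"gripper":1,"dp":[0,-0.002,0.025],"angular":[0,0,0]},{"gripper":1,"dp":[0,-0.002,0.043],"angular":[0,0,0]},{"gripper":1,"dp":[0,-0.002,0.045],"angular":[0,0,0]},{"gripper":1,"dp":[0,-0.002,0.046],"angular":[0,0,0]},{"gripper":1,"dp":[0,-0.002,0.046],"angular":[0,0,0]}]'
python3 -m handwheel '[{"gripper":0.5,"dp":[0,0,0],"angular":[0,0,0]},{"gripper":0.5,"dp":[0,0,0],"angular":[0,0,0]},{"gripper":0.5,"dp":[0,0,0],"angular":[0,0,0]},{"gripper":0.5,"dp":[0,0,-0.03],"angular":[0,0,0]},{"gripper":0.5,"dp":[0,0,-0.07],"angular":[0,0,0]},{"gripper":0.5,"dp":[0,0,-0.12],"angular":[0,0,0]},{"gripper":0.5,"dp":[0,0,-0.12],"angular":[0,0,0]}]'
python3 - <<'E'
from h import *
from cell import bot,viewer
d=viewer.get_image("scene");w=world(d)
for n,x,y in(("red",.495,.305),("yel",.4065,.331)):
    m=(w[...,2]>.019)&(w[...,2]<.04)&(abs(w[...,0]-x)<.03)&(abs(w[...,1]-y)<.06)
    print(n,m.sum(),np.percentile(w[m][:,2],[5,50,95]).round(3),cv2.minAreaRect((w[m][:,:2]*1000).astype(np.float32)))
d=viewer.get_image("side");w=world(d)
m=(abs(w[...,2]-.028)<.006)&(abs(w[...,0]-.46)<.1)&(abs(w[...,1]-.037)<.09)
print("board",cv2.minEnclosingCircle((w[m][:,:2]*1000).astype(np.float32)),w[m].mean(0))
print(bot.sense()["joint_pos"].round(2))
E
```

```text
clock: 12.25
position: [0.407, 0.3316, -0.024]
ee_rot: [0.001, 0.708, 0.706, 0.002]
force: [-0.2, -1.1, 4.5]
width: 0.0193
clock: 12.95
position: [0.4115, 0.3342, 0.1036]
ee_rot: [0.003, 0.708, 0.706, 0.008]
force: [1.5, 0.4, 0.9]
width: 0.0459
red 154 [0.02  0.025 0.029] ((501.8118896484375, 302.4101867675781), (25.168659210205078, 68.90424346923828), 3.1990725994110107)
yel 145 [0.02  0.025 0.029] ((408.8289794921875, 331.89691162109375), (69.2999267578125, 28.57343864440918), 87.84184265136719)
board ((465.54052734375, 39.5116081237793), 66.61466217041016) [0.46577691 0.0346643  0.02730435]
[ 0.45  0.1   1.82 -0.    1.21  0.46]
```

Both bars lie flat in place: tops at about 26 mm, centres within 8 mm. The board is at (0.466, 0.038) and the mark at about (0.678, −0.010). Plan: push with the tool upright first, then with it tilted 45° to reach under the lamp bar.

```bash
sed -i 's/(0,180) if pitch==0 else (0,)/(0,)/' h.py; python3 -c "
from h import *
go([.362,.061,.12],-102.5)"
```

```text
dp [-0.2712, -0.0448, 0.0174] ang [0.2, -0.4, 102.4] rows 11.9
```

```bash
python3 -m handwheel '[{"gripper":0.3,"dp":[-0.03,-0.005,0],"angular":[0,0,8.5]},{"gripper":0.3,"dp":[-0.06,-0.01,0],"angular":[0,0,17]},{"gripper":0.3,"dp":[-0.1,-0.017,0],"angular":[0,0,25.5]},{"gripper":0.3,"dp":[-0.13,-0.022,0],"angular":[0,0,34]},{"gripper":0.3,"dp":[-0.16,-0.027,0],"angular":[0,0,42.5]},{"gripper":0.3,"dp":[-0.19,-0.032,0],"angular":[0,0,51]},{"gripper":0.3,"dp":[-0.22,-0.037,0.005],"angular":[0,0,59.5]},{"gripper":0.3,"dp":[-0.25,-0.042,0.01],"angular":[0,0,68]},{"gripper":0.3,"dp":[-0.27,-0.045,0.015],"angular":[0,0,76.5]},{"gripper":0.3,"dp":[-0.271,-0.045,0.017],"angular":[0,0,85]}]'
python3 -c "
from h import *
go([.362,.061,.12],-102.5);go([.362,.061,.012],-102.5)"
```

```text
clock: 14.05
position: [0.3596, 0.0598, 0.077]
ee_rot: [-0.001, 0.999, 0.038, 0.001]
force: [-0.4, 0.8, 0.1]
width: 0.0644
dp [0.0025, -0.001, -0.002] ang [-0.1, -0.1, 16.8] rows 2.0
dp [0.0023, -0.0008, 0.106] ang [-0.1, -0.1, 16.8] rows 2.1
```

```bash
python3 -m handwheel '[{"gripper":0.3,"dp":[0.001,0,0.02],"angular":[0,0,8.5]},{"gripper":0.3,"dp":[0.002,-0.001,0.06],"angular":[0,0,16.8]},{"gripper":0.3,"dp":[0.002,-0.001,0.09],"angular":[0,0,16.8]},{"gripper":0.3,"dp":[0.002,-0.001,0.106],"angular":[0,0,16.8]},{"gripper":0.3,"dp":[0.002,-0.001,0.106],"angular":[0,0,16.8]},{"gripper":0.3,"dp":[0.002,-0.001,0.106],"angular":[0,0,16.8]}]'
python3 - <<'E'
from h import *
from cell import bot,viewer
s=bot.sense();d=viewer.get_image("wrist");K=d["K"];z=d["range_z"].astype(float);T=d["T_tool_cam"];R=rot(s)
v,u=np.indices(z.shape);c=np.stack([(u-K[0,2])/K[0,0]*z,(v-K[1,2])/K[1,1]*z,z],-1)
w=R.apply((c@T[:3,:3].T+T[:3,3]).reshape(-1,3)).reshape(c.shape)+s["position"]
m=(z>0)&(abs(w[...,2]-.028)<.006)&(abs(w[...,0]-.466)<.08)&(abs(w[...,1]-.037)<.08)
print("board",cv2.minEnclosingCircle((w[m][:,:2]*1000).astype(np.float32)),m.sum())
H,S,V=cv2.split(cv2.cvtColor(d["image"],cv2.COLOR_BGR2HSV))
m=(S<60)&(V>60)&(abs(w[...,2])<.008)&(abs(w[...,0]-.678)<.1)&(abs(w[...,1]+.01)<.1)
print("mark",cv2.minEnclosingCircle((w[m][:,:2]*1000).astype(np.float32)),m.sum(),w[m].min(0),w[m].max(0))
print(s["joint_pos"].round(2));go([.47,.037,.012],-102.5)
E
```

```text
clock: 14.65
position: [0.3605, 0.0614, -0.0297]
ee_rot: [-0.001, 0.994, -0.109, -0.0]
force: [0.8, 1.1, 0.8]
width: 0.064
board ((467.3887023925781, 39.023223876953125), 64.91219329833984) 39263Traceback (most recent call last):
  File "<stdin>", line 10, in <module>
    return umr_minimum(a, axis, None, out, keepdims, initial, where)
ValueError: zero-size array to reduction operation minimum which has no identity
```

```bash
python3 -m handwheel '[{"gripper":0.3,"dp":[0.02,0,0],"angular":[0,0,0]},{"gripper":0.3,"dp":[0.035,0.0,0],"angular":[0,0,0]},{"gripper":0.3,"dp":[0.045,0,0],"angular":[0,0,0]},{"gripper":0.3,"dp":[0.057,0,0],"angular":[0,0,0]},{"gripper":0.3,"dp":[0.07,0,0],"angular":[0,0,0]},{"gripper":0.3,"dp":[0.083,0,0],"angular":[0,0,0]},{"gripper":0.3,"dp":[0.096,0,0],"angular":[0,0,0]},{"gripper":0.3,"dp":[0.109,0,0],"angular":[0,0,0]},{"gripper":0.3,"dp":[0.12,0,0],"angular":[0,0,0]},{"gripper":0.3,"dp":[0.125,0,0],"angular":[0,0,0]}]'
cat >> h.py <<'E'
def wrist3(s,d):
    K=d["K"];z=d["range_z"].astype(float);T=d["T_tool_cam"];R=rot(s)
    v,u=np.indices(z.shape);c=np.stack([(u-K[0,2])/K[0,0]*z,(v-K[1,2])/K[1,1]*z,z],-1)
    w=R.apply((c@T[:3,:3].T+T[:3,3]).reshape(-1,3)).reshape(c.shape)+s["position"];w[z==0]=9;return w
E
python3 - <<'E'
from h import *
from cell import bot,viewer
s=bot.sense();d=viewer.get_image("wrist");w=wrist3(s,d);cv2.imwrite("pics/w8.png",d["image"])
m=(abs(w[...,2]-.028)<.006)&(abs(w[...,0]-.57)<.12)&(abs(w[...,1]-.02)<.08)
print("board",cv2.minEnclosingCircle((w[m][:,:2]*1000).astype(np.float32)),m.sum())
H,S,V=cv2.split(cv2.cvtColor(d["image"],cv2.COLOR_BGR2HSV))
m=(S<60)&(V>60)&(abs(w[...,2])<.008)&(abs(w[...,0]-.678)<.1)&(abs(w[...,1]+.01)<.1)
print("mark",m.sum(),[ (np.percentile(w[m][:,:2],[1,99],0)) if m.sum() else 0])
print(s["position"],s["joint_pos"].round(2))
go([.45,.04,.05],-103,45)
E
```

```text
clock: 15.7
position: [0.4843, 0.034, -0.0285]
ee_rot: [-0.001, 0.994, -0.109, 0.001]
force: [-2.4, -0.6, 1.2]
width: 0.0646
board ((537.5708618164062, 21.151765823364258), 73.31635284423828) 59033
mark 0 [0]
[ 0.48434612  0.03401059 -0.02849673] [-0.18  0.2   2.    0.    0.94  1.61]
dp [-0.0062, 0.0017, -0.0495] ang [-0.3, 44.9, 0.4] rows 5.2
```

```bash
python3 -m handwheel '[{"gripper":0.3,"dp":[-0.025,0,-0.01],"angular":[0,0,0]},{"gripper":0.3,"dp":[-0.04,0,-0.05],"angular":[0,0,0]},{"gripper":0.3,"dp":[-0.04,0,-0.06],"angular":[0,8.5,0]},{"gripper":0.3,"dp":[-0.035,0,-0.06],"angular":[0,17,0]},{"gripper":0.3,"dp":[-0.03,0,-0.06],"angular":[0,25.5,0]},{"gripper":0.3,"dp":[-0.02,0.001,-0.055],"angular":[0,34,0]},{"gripper":0.3,"dp":[-0.01,0.002,-0.05],"angular":[0,42,0]},{"gripper":0.3,"dp":[-0.006,0.002,-0.05],"angular":[0,45,0]},{"gripper":0.3,"dp":[-0.006,0.002,-0.05],"angular":[0,45,0]},{"gripper":0.3,"dp":[-0.006,0.002,-0.05],"angular":[0,45,0]}]'
python3 - <<'E'
from h import *
from cell import bot,viewer
s=bot.sense();d=viewer.get_image("wrist");w=wrist3(s,d);cv2.imwrite("pics/w9.png",d["image"])
print(s["position"],s["joint_pos"].round(2))
m=((abs(w[...,2]-.028)<.006)&(abs(w[...,0]-.55)<.09)&(abs(w[...,1]-.02)<.09)).astype(np.uint8)
k,lab,st,ce=cv2.connectedComponentsWithStats(m);i=1+st[1:,4].argmax();q=w[lab==i][:,:2]
print("board",st[i],cv2.minEnclosingCircle((q*1000).astype(np.float32)))
H,S,V=cv2.split(cv2.cvtColor(d["image"],cv2.COLOR_BGR2HSV))
m=((S<60)&(V>40)&(abs(w[...,2])<.008)&(abs(w[...,0]-.68)<.1)&(abs(w[...,1]+.01)<.1)).astype(np.uint8)
k,lab,st,ce=cv2.connectedComponentsWithStats(m);i=1+st[1:,4].argmax()
if k>1: q=w[lab==i][:,:2];print("mark",st[i],cv2.minEnclosingCircle((q*1000).astype(np.float32)),q.min(0),q.max(0))
go([.45,.04,.05],-103,45)
E
```

```text
clock: 16.75
position: [0.4711, 0.0333, 0.0353]
ee_rot: [0.041, 0.92, -0.101, 0.377]
force: [0.1, 0.2, 0.2]
width: 0.0643
[0.47107164 0.03330664 0.03534274] [-0.15 -0.49  2.7  -0.29  0.17  1.91]
board [  231    88   156   126 15345] ((548.3712768554688, 19.332529067993164), 65.44852447509766)
mark [ 239   26  139   78 7964] ((678.62158203125, -9.143656730651855), 79.02885437011719) [ 0.61150213 -0.08678068] [0.75735764 0.06854927]
dp [-0.0037, -0.0018, 0.0149] ang [-0.4, 0.6, 0.2] rows 0.3
```

View pics/w9.png

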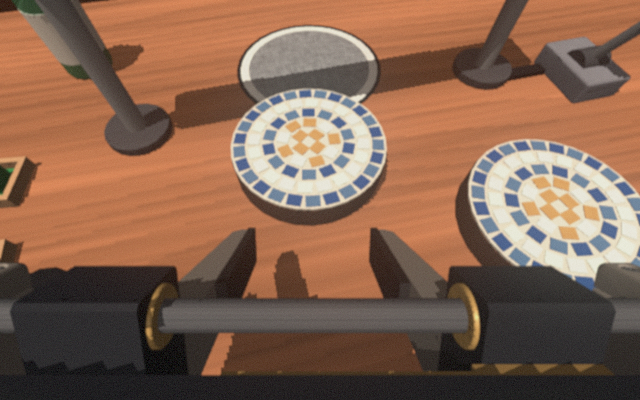

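The wrist view shows the board (310,148) in line with the mark (310,65). The lamp posts (140,130) and (485,65) are well clear on either side. Easing the tilt to 40° because joints 3 and 5 sit at their range ends.

```bash
python3 -c "
from h import *
go([.462,.038,.04],-102.3,40);go([.462,.038,.014],-102.3,40)"
```

```text
dp [-0.0056, -0.0028, 0.0304] ang [0.1, -4.4, -0.3] rows 0.6
dp [-0.0238, -0.0028, 0.049] ang [0.1, -4.4, -0.3] rows 1.1
```

```bash
python3 -m handwheel '[{"gripper":0.3,"dp":[-0.006,-0.003,0.02],"angular":[0,-4.4,0]},{"gripper":0.3,"dp":[-0.013,-0.003,0.037],"angular":[0,-4.4,0]},{"gripper":0.3,"dp":[-0.024,-0.003,0.049],"angular":[0,-4.4,0]},{"gripper":0.3,"dp":[-0.024,-0.003,0.049],"angular":[0,-4.4,0]},{"gripper":0.3,"dp":[-0.024,-0.003,0.049],"angular":[0,-4.4,0]}]'
python3 -c "
from h import *
from cell import bot
s=bot.sense();print(s['joint_pos'].round(3),'tip',s['position']+rot(s).apply([0,0,-.041]))
go([.462,.038,.014],-102.3,40);go([.53,.023,.014],-102.3,40);go([.614,.005,.014],-102.3,40)"
```

```text
clock: 17.3
position: [0.4805, 0.0377, 0.0016]
ee_rot: [0.041, 0.938, -0.105, 0.329]
force: [0.2, 0.3, 0.0]
width: 0.0644
[-0.117 -0.266  2.581 -0.447  0.171  2.093] tip [0.45552444 0.04364605 0.03357106]
dp [-0.0054, 0.0034, 0.02] ang [0.7, 1.3, -0.2] rows 0.4
dp [0.0489, 0.0028, 0.0636] ang [0.7, 1.3, -0.2] rows 1.6
dp [0.1159, 0.0016, 0.1173] ang [0.7, 1.3, -0.2] rows 3.3
```

```bash
cat > k.py <<'E'
import numpy as np
from scipy.optimize import least_squares
D=[(.159,1.598,1.386,.2021,.5376,.1743),(.047,2.003,1.090,.4674,.0721,.0406),(.09,2.05,1.0,.4624,.0064,.0015),(.1,1.82,1.21,.4115,.3342,.1036),(.2,2.0,.94,.4843,.034,-.0285)]
def fk(p,q2,q3,q5):
    a,b,c,h,L=p;s=q2+q3;t=s+q5
    return a*np.sin(q2)+b*np.sin(s)+c*np.cos(s)+L*np.sin(t),h+a*np.cos(q2)+b*np.cos(s)-c*np.sin(s)+L*np.cos(t)
def res(p):
    o=[]
    for q2,q3,q5,x,y,z in D: r,zz=fk(p,q2,q3,q5);o+=[r-np.sqrt(x*x+y*y-.12**2),zz-z]
    # tilted frame, approx
    r,zz=fk(p,-.49,2.7,.17);o+=[.3*(r-np.sqrt(.4711**2+.0333**2-.12**2)),.3*(zz-.0353)]
    return np.r_[o,.05*(p-np.array([.4,.4,0,.35,.3]))]
S=least_squares(res,[.4,.4,0,.35,.3]);p=S.x
if __name__=="__main__":
    print(p.round(3),np.abs(res(p)[:12]).max())
    for x in(.46,.5,.53,.57,.614):
        for th in(20,25,30,35,40):
            t=np.pi-np.radians(th);R=np.sqrt(x*x-.12**2)+.041*np.sin(np.radians(th));Z=.014-.041*np.cos(np.radians(th))
            f=lambda q:np.subtract(fk(p,q[0],q[1],t-q[0]-q[1]),(R,Z))
            g=least_squares(f,[-.1,2.3]);q=g.x;print(x,th,q.round(2),"q5",round(t-q.sum(),2),round(g.cost,6))
E
python3 k.py
```

```text
[0.388 0.519 0.046 0.299 0.365] 0.003970278913293407
0.46 20 [-0.09  2.36] q5 0.53 0.0
0.46 25 [-0.14  2.43] q5 0.42 0.0
0.46 30 [-0.17  2.49] q5 0.3 0.0
0.46 35 [-0.19  2.55] q5 0.17 0.0
0.46 40 [-0.2   2.61] q5 0.03 0.0
0.5 20 [0.02 2.25] q5 0.52 0.0
0.5 25 [-0.02  2.32] q5 0.41 0.0
0.5 30 [-0.05  2.39] q5 0.28 0.0
0.5 35 [-0.07  2.45] q5 0.15 0.0
0.5 40 [-0.06  2.5 ] q5 0.01 0.0
0.53 20 [0.09 2.17] q5 0.53 0.0
0.53 25 [0.06 2.24] q5 0.41 0.0
0.53 30 [0.03 2.31] q5 0.28 0.0
0.53 35 [0.02 2.37] q5 0.15 0.0
0.53 40 [0.02 2.42] q5 0.01 0.0
0.57 20 [0.19 2.06] q5 0.54 0.0
0.57 25 [0.15 2.13] q5 0.42 0.0
0.57 30 [0.13 2.2 ] q5 0.29 0.0
0.57 35 [0.11 2.26] q5 0.16 0.0
0.57 40 [0.11 2.31] q5 0.01 0.0
0.614 20 [0.28 1.94] q5 0.56 0.0
0.614 25 [0.25 2.02] q5 0.44 0.0
0.614 30 [0.23 2.08] q5 0.31 0.0
0.614 35 [0.21 2.14] q5 0.17 0.0
0.614 40 [0.21 2.2 ] q5 0.03 0.0
```

The model fit gives a tilt limit of about 30° at bench height, from joint 5's range. I'll half-turn the wrist so the camera sits on the robot side, clear of the lamp bar, and push at 30°.

```bash
python3 -c "
from h import *
go([.45,.042,.12],-102.3,0)"
```

```text
dp [0.0245, 0.0032, -0.0796] ang [0.6, -38.7, -0.5] rows 4.5
```

```bash
python3 -m handwheel '[{"gripper":0.5,"dp":[0.012,0,-0.03],"angular":[0,-4,0]},{"gripper":0.5,"dp":[0.025,0.003,-0.08],"angular":[0,-12,0]},{"gripper":0.5,"dp":[0.025,0.003,-0.08],"angular":[0,-20,0]},{"gripper":0.5,"dp":[0.025,0.003,-0.08],"angular":[0,-28,0]},{"gripper":0.5,"dp":[0.025,0.003,-0.08],"angular":[0.6,-38.7,-0.5]},{"gripper":0.5,"dp":[0.025,0.003,-0.08],"angular":[0.6,-38.7,-0.5]},{"gripper":0.5,"dp":[0.025,0.003,-0.08],"angular":[0.6,-38.7,-0.5]}]'
python3 -c "
from h import *
from cell import bot
print(bot.sense()['joint_pos'].round(2))
go([.44,.043,.12],-102.3,0)"
```

```text
clock: 18.0
position: [0.4525, 0.0416, 0.0797]
ee_rot: [-0.001, 0.994, -0.107, 0.0]
force: [0.8, 0.4, -1.3]
width: 0.0459
[-0.18 -0.06  2.02  0.    1.18  1.61]
dp [-0.0125, 0.0013, 0.0007] ang [-0.1, -0.0, 0.0] rows 0.3
```

```bash
python3 -m handwheel '[{"gripper":0.5,"dp":[-0.01,0,0],"angular":[0,0,-90]},{"gripper":0.5,"dp":[-0.01,0,0],"angular":[0,0,-90]},{"gripper":0.5,"dp":[-0.01,0,0],"angular":[0,0,-90]},{"gripper":0.5,"dp":[-0.01,0,0],"angular":[0,0,-90]},{"gripper":0.5,"dp":[-0.01,0,0],"angular":[0,0,-90]},{"gripper":0.5,"dp":[-0.01,0,0],"angular":[0,0,-90]},{"gripper":0.5,"dp":[-0.01,0,0],"angular":[0,0,-90]},{"gripper":0.5,"dp":[-0.01,0,0],"angular":[0,0,-90]},{"gripper":0.5,"dp":[-0.01,0,0],"angular":[0,0,-90]},{"gripper":0.5,"dp":[-0.01,0,0],"angular":[0,0,-90]}]'
python3 -m handwheel '[{"gripper":0.5,"dp":[0,0,0],"angular":[0,0,-90]},{"gripper":0.5,"dp":[0,0,0],"angular":[0,0,-90]},{"gripper":0.5,"dp":[0,0,0],"angular":[0,0,-90]},{"gripper":0.5,"dp":[0,0,0],"angular":[0,0,-90]},{"gripper":0.5,"dp":[0,0,0],"angular":[0,0,-90]},{"gripper":0.5,"dp":[0,0,0],"angular":[0,0,-90]},{"gripper":0.5,"dp":[0,0,0],"angular":[0,0,-90]},{"gripper":0.5,"dp":[0,0,0],"angular":[0,0,-90]},{"gripper":0.5,"dp":[0,0,0],"angular":[0,0,-90]},{"gripper":0.5,"dp":[0,0,0],"angular":[0,0,-90]}]'
python3 -c "
from h import *
from cell import bot
print(bot.sense()['joint_pos'].round(2))
go([.46,.0385,.10],77.7,-30);go([.455,.0395,.014],77.7,-30)"
```

```text
clock: 19.0
position: [0.4415, 0.0446, 0.0792]
ee_rot: [-0.0, 0.798, 0.603, 0.002]
force: [0.1, -0.2, 0.3]
width: 0.0462
clock: 20.0
position: [0.4403, 0.0455, 0.0788]
ee_rot: [0.002, 0.173, 0.985, 0.002]
force: [-0.6, 0.1, -0.1]
width: 0.0456
[-0.18 -0.1   2.06  0.01  1.18 -1.4 ]
dp [-0.0412, 0.0027, 0.0145] ang [-1.7, -29.8, -7.6] rows 3.6
dp [-0.0359, 0.0015, 0.1005] ang [-1.7, -29.8, -7.6] rows 3.6
```

```bash
python3 -m handwheel '[{"gripper":0.5,"dp":[-0.01,0,0],"angular":[-0.5,-8,-2]},{"gripper":0.5,"dp":[-0.02,0.001,0.0],"angular":[-1,-16,-4]},{"gripper":0.5,"dp":[-0.03,0.002,0.01],"angular":[-1.4,-24,-6]},{"gripper":0.5,"dp":[-0.038,0.002,0.03],"angular":[-1.7,-29.8,-7.6]},{"gripper":0.5,"dp":[-0.036,0.0015,0.06],"angular":[-1.7,-29.8,-7.6]},{"gripper":0.5,"dp":[-0.036,0.0015,0.09],"angular":[-1.7,-29.8,-7.6]},{"gripper":0.5,"dp":[-0.036,0.0015,0.1],"angular":[-1.7,-29.8,-7.6]},{"gripper":0.5,"dp":[-0.036,0.0015,0.1],"angular":[-1.7,-29.8,-7.6]},{"gripper":0.5,"dp":[-0.036,0.0015,0.1],"angular":[-1.7,-29.8,-7.6]}]'
python3 -c "
from h import *
from cell import bot
s=bot.sense();print(s['joint_pos'].round(2),'tip',s['position']+rot(s).apply([0,0,-.041]))
go([.455,.0395,.014],77.7,-30);go([.53,.0233,.014],77.7,-30);go([.604,.007,.014],77.7,-30)"
```

```text
clock: 20.9
position: [0.4747, 0.0354, -0.0207]
ee_rot: [0.258, 0.103, 0.96, -0.028]
force: [-0.4, -1.0, -0.4]
width: 0.0459
[-0.16 -0.18  2.49 -0.09  0.31 -1.44] tip [0.45456473 0.0397651  0.01475449]
dp [0.0, -0.0002, 0.0009] ang [0.0, 0.1, 0.1] rows 0.0
dp [-0.0664, -0.0001, 0.0394] ang [0.0, 0.1, 0.1] rows 1.5
dp [-0.1319, -0.0004, 0.0774] ang [0.0, 0.1, 0.1] rows 3.1
```

```bash
python3 -m handwheel '[{"gripper":0.5,"dp":[-0.015,0,0.0088],"angular":[0,0,0]},{"gripper":0.5,"dp":[-0.026,0,0.0153],"angular":[0,0,0]},{"gripper":0.5,"dp":[-0.037,0,0.0217],"angular":[0,0,0]},{"gripper":0.5,"dp":[-0.048,0,0.0282],"angular":[0,0,0]},{"gripper":0.5,"dp":[-0.059,0,0.0346],"angular":[0,0,0]},{"gripper":0.5,"dp":[-0.07,0,0.0411],"angular":[0,0,0]},{"gripper":0.5,"dp":[-0.081,0,0.0475],"angular":[0,0,0]},{"gripper":0.5,"dp":[-0.091,0,0.0534],"angular":[0,0,0]},{"gripper":0.5,"dp":[-0.096,0,0.0563],"angular":[0,0,0]},{"gripper":0.5,"dp":[-0.096,0,0.0563],"angular":[0,0,0]}]'
cat > b.py <<'E'
from h import *
from cell import bot,viewer
s=bot.sense();print(s['joint_pos'].round(2),'tip',(s['position']+rot(s).apply([0,0,-.041])).round(4))
for n in("scene","side"):
    d=viewer.get_image(n);w=world(d);cv2.imwrite(f"pics/{n}_b.png",d["image"])
    m=((abs(w[...,2]-.028)<.007)&(abs(w[...,0]-.66)<.14)&(abs(w[...,1])<.1)).astype(np.uint8)
    k,lab,st,ce=cv2.connectedComponentsWithStats(m)
    q=w[m>0][:,:2];print(n,"board",m.sum(),cv2.minEnclosingCircle((q*1000).astype(np.float32)),"x max",np.percentile(q[:,0],99).round(3),"y",np.percentile(q[:,1],[1,99]).round(3))
E
python3 b.py; python3 -c "
from h import *
go([.604,.007,.014],77.7,-30)"
```

```text
clock: 21.9
position: [0.5847, 0.0116, -0.0202]
ee_rot: [0.259, 0.103, 0.96, -0.028]
force: [0.5, 0.6, 0.4]
width: 0.046
[-0.17  0.12  2.2  -0.07  0.29 -1.47] tip [0.5645 0.016  0.0153]
scene board 1362 ((618.5684814453125, 2.760207414627075), 83.05110168457031) x max 0.697 y [-0.059  0.063]
side board 854 ((608.2230224609375, -0.3196151852607727), 76.02201843261719) x max 0.656 y [-0.063  0.061]
dp [-0.0352, -0.0004, 0.0214] ang [0.0, 0.2, 0.1] rows 0.8
```

```bash
python3 -m handwheel '[{"gripper":0.5,"dp":[-0.009,0,0.0054],"angular":[0,0,0]},{"gripper":0.5,"dp":[-0.018,0,0.0108],"angular":[0,0,0]},{"gripper":0.5,"dp":[-0.027,0,0.0162],"angular":[0,0,0]},{"gripper":0.5,"dp":[-0.033,0,0.02],"angular":[0,0,0]},{"gripper":0.5,"dp":[-0.036,0,0.022],"angular":[0,0,0]},{"gripper":0.5,"dp":[-0.036,0,0.022],"angular":[0,0,0]}]'
python3 b.py
```

```text
clock: 22.6
position: [0.6257, 0.0026, -0.0216]
ee_rot: [0.259, 0.103, 0.96, -0.028]
force: [-2.0, -0.3, -0.1]
width: 0.046
[-0.18  0.21  2.1  -0.06  0.31 -1.48] tip [0.6055 0.007  0.0139]
scene board 1444 ((662.007080078125, 0.8589140176773071), 82.50259399414062) x max 0.738 y [-0.068  0.053]
side board 472 ((654.4328002929688, -12.18272590637207), 80.89071655273438) x max 0.733 y [-0.069  0.046]
```

The board centre is now about (0.675, −0.008), about 4 mm from the mark's. Back straight out, then check.

```bash
python3 -m handwheel '[{"gripper":0.5,"dp":[0.015,0,-0.0088],"angular":[0,0,0]},{"gripper":0.5,"dp":[0.05,0,-0.0293],"angular":[0,0,0]},{"gripper":0.5,"dp":[0.09,0,-0.0527],"angular":[0,0,0]},{"gripper":0.5,"dp":[0.12,0,-0.08],"angular":[0,0,0]},{"gripper":0.5,"dp":[0.12,0,-0.1],"angular":[0,8,0]},{"gripper":0.8,"dp":[0.11,0,-0.13],"angular":[0,16,0]},{"gripper":1,"dp":[0.1,0,-0.15],"angular":[0,24,0]},{"gripper":1,"dp":[0.1,0,-0.17],"angular":[0,30,0]},{"gripper":1,"dp":[0.1,0,-0.17],"angular":[0,30,0]}]'
python3 b.py
python3 - <<'E'
from h import *
from cell import bot,viewer
d=viewer.get_image("scene");c=cv2.resize(d["image"][185:320,190:340],(750,675)[:2],interpolation=cv2.INTER_CUBIC)[:600];cv2.imwrite("pics/fin.png",c);w=world(d)
m=(w[...,2]>.019)&(w[...,2]<.036)&(abs(w[...,0]-.68)<.09)&(w[...,0]>.655)&(abs(w[...,1]+.01)<.09);q=w[m][:,:2]
f=lambda p:np.hypot(*(q-p).T)
for r in q[::1][:0]:pass
print("pts x",np.percentile(q[:,0],[1,99.5]),"y",np.percentile(q[:,1],[.5,99.5]))
m=(abs(w[...,2]-.097)<.025)&(mask(d["image"],"red")>0)&(abs(w[...,0]-.56)<.08)&(abs(w[...,1]+.28)<.06)
print("ball",m.sum(),w[m].mean(0) if m.any() else "");go([.52,-.28,.17],0)
E
```

```text
clock: 23.6
position: [0.4634, 0.0377, 0.0797]
ee_rot: [0.007, 0.107, 0.994, -0.001]
force: [0.4, 0.6, 0.6]
width: 0.0162
[-0.18 -0.04  2.01 -0.    1.17 -1.54] tip [0.4629 0.0378 0.1207]
scene board 1371 ((675.695068359375, -6.523191452026367), 67.25355529785156) x max 0.739 y [-0.068  0.053]
side board 434 ((670.10888671875, -10.459673881530762), 66.65353393554688) x max 0.732 y [-0.07  0.05]
pts x [0.6558628  0.74017742] y [-0.06921144  0.05592898]
ball 47 [ 0.57217978 -0.27827978  0.10219184]
dp [-0.1301, -0.2987, -0.0547] ang [0.2, 0.2, 77.8] rows 9.1
```

View pics/fin.png

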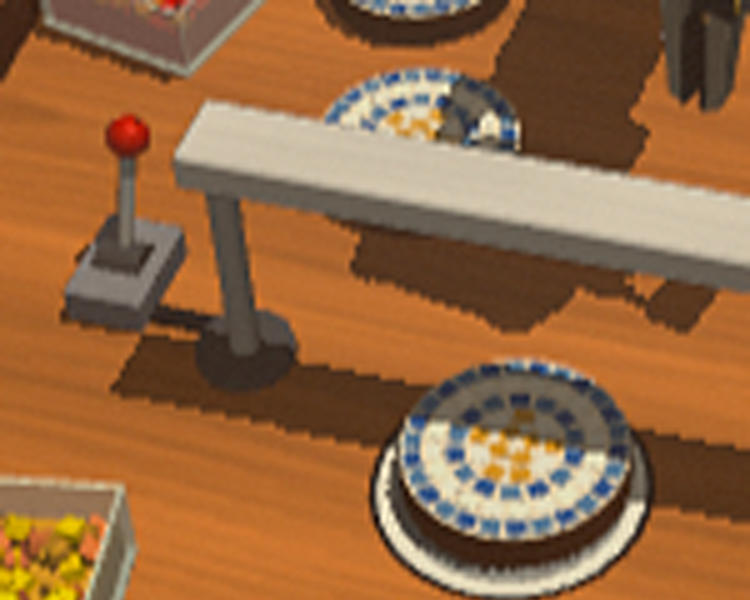

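The scene crop shows the board (515,450) wholly inside the white ring, with an even margin. The circle fit gives (0.676, −0.007). The lever ball is at (128,135), in front of its block and leaning toward the robot. On to the switch, fingers shut.

```bash
python3 -m handwheel '[{"gripper":1,"dp":[0,0,-0.04],"angular":[0,0,8]},{"gripper":1,"dp":[-0.02,-0.045,-0.055],"angular":[0,0,16]},{"gripper":1,"dp":[-0.035,-0.08,-0.055],"angular":[0,0,24]},{"gripper":1,"dp":[-0.05,-0.12,-0.055],"angular":[0,0,32]},{"gripper":1,"dp":[-0.07,-0.16,-0.055],"angular":[0,0,40]},{"gripper":1,"dp":[-0.085,-0.2,-0.055],"angular":[0,0,48]},{"gripper":1,"dp":[-0.1,-0.24,-0.055],"angular":[0,0,56]},{"gripper":1,"dp":[-0.115,-0.27,-0.055],"angular":[0,0,64]},{"gripper":1,"dp":[-0.115,-0.3,-0.055],"angular":[0,0,72]},{"gripper":1,"dp":[-0.115,-0.305,-0.055],"angular":[0,0,77.8]}]'
python3 -c "
from h import *
from cell import bot
print(bot.sense()['joint_pos'].round(2))
go([.505,-.286,.17],1.8);go([.505,-.286,.082],1.8)"
```

```text
clock: 24.75
position: [0.5019, -0.2845, 0.1269]
ee_rot: [0.001, 0.71, 0.704, 0.001]
force: [0.7, 1.0, 0.0]
width: 0.0005
[-0.73  0.2   1.65  0.    1.29 -0.72]
dp [-0.0014, 0.0031, -0.0021] ang [0.1, 0.1, -2.3] rows 0.3
dp [-0.0014, 0.0029, 0.0859] ang [0.1, 0.1, -2.3] rows 1.7
```

```bash
python3 -m handwheel '[{"gripper":1,"dp":[-0.001,0.001,0.04],"angular":[0,0,-2.3]},{"gripper":1,"dp":[-0.001,0.001,0.08],"angular":[0,0,-2.3]},{"gripper":1,"dp":[-0.001,0.001,0.086],"angular":[0,0,-2.3]},{"gripper":1,"dp":[-0.001,0.001,0.086],"angular":[0,0,-2.3]},{"gripper":1,"dp":[-0.001,0.001,0.086],"angular":[0,0,-2.3]}]'
python3 -c "
from h import *
go([.60,-.283,.082],1.8)"
```

```text
clock: 25.25
position: [0.5038, -0.2859, 0.0425]
ee_rot: [0.003, 0.696, 0.719, 0.001]
force: [0.2, -0.1, 0.5]
width: 0.001
dp [-0.0002, 0.0962, 0.0019] ang [0.2, 0.2, 0.1] rows 1.9
```

```bash
python3 -m handwheel '[{"gripper":1,"dp":[0,0.015,0],"angular":[0,0,0]},{"gripper":1,"dp":[0,0.03,0],"angular":[0,0,0]},{"gripper":1,"dp":[0,0.042,0],"angular":[0,0,0]},{"gripper":1,"dp":[0,0.054,0],"angular":[0,0,0]},{"gripper":1,"dp":[0,0.066,0],"angular":[0,0,0]},{"gripper":1,"dp":[0,0.078,0],"angular":[0,0,0]},{"gripper":1,"dp":[0,0.088,0],"angular":[0,0,0]},{"gripper":1,"dp":[0,0.092,0],"angular":[0,0,0]},{"gripper":1,"dp":[0,0.092,0],"angular":[0,0,0]}]'
cat > ball.py <<'E'
from h import *
from cell import bot,viewer
s=bot.sense();print(s["position"],s["force"])
for n in("scene","side"):
    d=viewer.get_image(n);w=world(d);H,S,V=cv2.split(cv2.cvtColor(d["image"],cv2.COLOR_BGR2HSV))
    m=(abs(w[...,2]-.097)<.025)&((H<8)|(H>172))&(S>150)&(abs(w[...,0]-.6)<.1)&(abs(w[...,1]+.28)<.06)
    print(n,m.sum(),w[m].mean(0).round(3) if m.any() else "")
E
python3 ball.py
```

```text
clock: 26.15
position: [0.5967, -0.2832, 0.0439]
ee_rot: [0.003, 0.695, 0.719, 0.001]
force: [-0.6, 1.0, -0.3]
width: 0.0003
[ 0.59672896 -0.28318158  0.04386353] [-0.6037965   0.98684045 -0.27561417]
scene 62 [ 0.63  -0.277  0.103]
side 52 [ 0.62  -0.287  0.104]
```

```bash
python3 -m handwheel '[{"gripper":1,"dp":[0,0.006,0],"angular":[0,0,0]},{"gripper":1,"dp":[0,0.011,0],"angular":[0,0,0]},{"gripper":1,"dp":[0,0.015,0],"angular":[0,0,0]},{"gripper":1,"dp":[0,0.017,0],"angular":[0,0,0]},{"gripper":1,"dp":[0,0.017,0],"angular":[0,0,0]}]'
python3 ball.py
```

```text
clock: 26.75
position: [0.6099, -0.2824, 0.0429]
ee_rot: [-0.0, 0.695, 0.719, -0.002]
force: [-10.8, 0.4, 4.0]
width: 0.0007
[ 0.60988788 -0.28237852  0.0428603 ] [-10.80889868   0.42010525   4.0044877 ]
scene 60 [ 0.641 -0.276  0.098]
side 46 [ 0.632 -0.288  0.098]
```

A force of 11 N with the ball lowered to its end height suggests the lever is at its stop. Back off and check everything.

```bash
python3 -m handwheel '[{"gripper":1,"dp":[0,-0.02,0],"angular":[0,0,0]},{"gripper":1,"dp":[0,-0.06,0],"angular":[0,0,0]},{"gripper":1,"dp":[0,-0.09,-0.02],"angular":[0,0,0]},{"gripper":1,"dp":[0,-0.11,-0.07],"angular":[0,0,0]},{"gripper":1,"dp":[0,-0.13,-0.11],"angular":[0,0,0]},{"gripper":1,"dp":[0,-0.13,-0.12],"angular":[0,0,0]},{"gripper":1,"dp":[0,-0.13,-0.12],"angular":[0,0,0]}]'
python3 ball.py; python3 b.py
python3 - <<'E'
from h import *
from cell import bot,viewer
d=viewer.get_image("scene");w=world(d)
for n,x,y in(("red",.495,.305),("yel",.4065,.331)):
    m=(w[...,2]>.019)&(w[...,2]<.04)&(abs(w[...,0]-x)<.03)&(abs(w[...,1]-y)<.06)
    print(n,m.sum(),np.percentile(w[m][:,2],[5,50,95]).round(3),cv2.minAreaRect((w[m][:,:2]*1000).astype(np.float32)))
d0=np.load("scene0.npz")["image"];
c=cv2.resize(d["image"][190:260,190:260],(560,560),interpolation=cv2.INTER_CUBIC);cv2.imwrite("pics/sw.png",c)
H,S,V=cv2.split(cv2.cvtColor(d["image"],cv2.COLOR_BGR2HSV))
E
```

```text
clock: 27.55
position: [0.4818, -0.2878, 0.1659]
ee_rot: [0.003, 0.696, 0.718, -0.001]
force: [-0.6, -0.9, -0.6]
width: 0.0002
[ 0.48181424 -0.28781523  0.16591749] [-0.58880888 -0.91208316 -0.62929366]
scene 56 [ 0.641 -0.276  0.098]
side 80 [ 0.63  -0.284  0.098]
[-0.75  0.13  1.66 -0.    1.36 -0.78] tip [ 0.4804 -0.2859  0.2028]
scene board 1361 ((674.5144653320312, -7.5852203369140625), 67.63545989990234) x max 0.738 y [-0.068  0.053]
side board 97 ((676.7625732421875, -13.473952293395996), 63.67064666748047) x max 0.734 y [-0.072  0.02 ]
red 155 [0.021 0.024 0.029] ((500.1848449707031, 302.83624267578125), (29.42201042175293, 68.35090637207031), 0.9912787675857544)
yel 137 [0.02  0.025 0.029] ((410.4013977050781, 329.19091796875), (30.035446166992188, 74.94078826904297), 0.34265077114105225)
```

Ball centre with the sphere-surface bias removed: scene (0.635, z 0.092), side (0.632, z 0.092). That gives a lever angle of about 0.95–0.99 rad. All the other checks hold, so I'm handing in.

```bash
python3 -c "
from cell import order
print(order.job_done())"
```

```text
the job is handed in; nothing more can be done
None
```

The job is done and handed in at about 28 s of the 72 s allowed; no verdict was reported. Both bars are back in the trays of their own colours, the board lies inside the round mark, and the lamp switch is pushed over.

Last checks:

| Item | Measured | Limit |
|---|---|---|
| Red bar | flat on the tray floor, about 6 mm from the pocket's centre | 14 mm |
| Yellow bar | flat on the tray floor, about 4 mm from the pocket's centre | 14 mm |
| Board | flat, about 4 mm from the mark's centre | 18 mm |
| Switch | about 0.95–0.99 rad, worked out from the ball's position in two views | above 0.8 rad |

The arm was clear of everything, with wrist force about 1 N.

Things that went wrong or disagreed:
- **First grasp missed:** the shut fingers ended about 41 mm short of the reported TCP. I measured this from the camera depth and corrected for it; the red bar wasn't disturbed.
- **Tilt for the push:** I planned to tilt the tool 45° to reach under the lamp bar, but a joint limit allowed only about 30°. I turned the wrist half round and pushed the board from there.
- **Camera disagreement:** the last side view had few board points and read the board's y 6 mm off the scene view. Both readings are within tolerance.
- **Not checked:** I didn't measure the bystanders again at the end. I planned the paths clear of them and saw no contact force. The closing picture of the switch was refused at the 12-picture limit, so the lever angle rests on the depth readings alone.

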